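# Refit the fuses and close the fuse box

### The job

Refit the fuse box: first clear the scrap wood off its orange cover into the shallow blue tray, then lift the cover off its two pins and lay it flat on the bench away from the box. Lay every loose fuse in the open box, flat and crosswise, one to a bay between the black ribs, and then seat the cover back on both pins, fully down on the rim. Leave the glue bottle, marking pencil and roll of masking tape alone.

Things in the scene. Friction and masses are not known exactly. Their poses are not given: they have to be found in the camera images.
- fuse_box: Open grey box fixed to the bench, 172 (x) x 116 (y) x 44 mm high (rim at z = 44), walls 4 mm. Origin at the centre of its underside, z up. Inner floor 5 mm above the origin. Four bays side by side along x, parted by three black ribs 7.5 mm high over the floor and 36 mm long in y. Its centre starts within 0.45 < x < 0.485, -0.16 < y < -0.11, its x axis pointing left (to +y) within 0.2 rad.
- bay_0 (a point): Middle of bay 0 of the fuse box, on the inner floor, at box x = -55.5 mm, y = 0. 32 mm wide in x, and 10 mm more towards the end wall, which counts as in the bay; a fuse lies in it lengthwise along the box's y, with 29 mm free past each end of the fuse.
- bay_1 (a point): Middle of bay 1 of the fuse box, on the inner floor, at box x = -18.5 mm, y = 0. 32 mm wide in x; a fuse lies in it lengthwise along the box's y, with 29 mm free past each end of the fuse.
- bay_2 (a point): Middle of bay 2 of the fuse box, on the inner floor, at box x = 18.5 mm, y = 0. 32 mm wide in x; a fuse lies in it lengthwise along the box's y, with 29 mm free past each end of the fuse.
- bay_3 (a point): Middle of bay 3 of the fuse box, on the inner floor, at box x = 55.5 mm, y = 0. 32 mm wide in x, and 10 mm more towards the end wall, which counts as in the bay; a fuse lies in it lengthwise along the box's y, with 29 mm free past each end of the fuse.
- pin_a (a point): Tip of an upright 8 mm brass pin with tapered top, on the corner of the fuse box at (76, 48) mm, 16 mm above the rim.
- pin_b (a point): Tip of the other pin, at (-76, -48) mm in the box's frame, 16 mm above the rim.
- cover: Loose orange plate, 172 x 116 x 6 mm, 0.15-0.31 kg, seated at first. Origin under its centre. 12 mm holes at (76, 48) and (-76, -48) mm fit the pins (half turn fits too). Seated, its frame is the box's, 44 mm higher. Pinch it from above across x by the black middle bar: 10 mm wide in x, 56 long in y, 24-38 mm above the origin, open below. Bench between box and fuses (y near 0.08) is clear for it.
- tray: Shallow open blue tray fixed to the bench for scrap wood, 150 (x) x 160 (y) x 12 mm, walls and floor 4 mm. Origin at the centre of its underside, z up; its x axis points roughly left (to +y). (A wall shelf hangs over the back of the bench beyond x = 0.62, 0.29 m up: keep wrist and gripper clear of it.)
- offcut: Sawn wood offcut, 34 (x) x 120 (y) x 34 (z) mm, 72 g, lying on one half of the cover (50 mm from its middle in the cover's x) lengthwise across it; it and the block may change sides. Origin at the centre of its underside. At least one of offcut and block is present.
- block: Small pine block, 24 (x) x 70 (y) x 40 (z) mm, 40 g, lying on the other half of the cover (50 mm from its middle), lengthwise across it. Origin at the centre of its underside.
- fuse_0: Square-body fuse, 26 x 26 mm in section and 50 mm long, white with flat brass ends, about 90 g; lies on the bench. Origin at its middle; y axis along its length. It may lie on any of its four long sides. 2 to 4 of the 4 fuses are present.
- fuse_1: Square-body fuse, 26 x 26 mm in section and 50 mm long, white with flat brass ends, about 90 g; lies on the bench. Origin at its middle; y axis along its length. It may lie on any of its four long sides. 2 to 4 of the 4 fuses are present.
- fuse_2: Square-body fuse, 26 x 26 mm in section and 50 mm long, white with flat brass ends, about 90 g; lies on the bench. Origin at its middle; y axis along its length. It may lie on any of its four long sides. 2 to 4 of the 4 fuses are present.
- fuse_3: Square-body fuse, 26 x 26 mm in section and 50 mm long, white with flat brass ends, about 90 g; lies on the bench. Origin at its middle; y axis along its length. It may lie on any of its four long sides. 2 to 4 of the 4 fuses are present.
- glue_bottle: Bystander: white squeeze bottle of glue with an orange cap, 56 mm thick, 192 mm tall, standing behind the tray. Origin at the centre of its underside.
- marking_pencil: Bystander: marking pencil, black with an orange end, 154 mm long, 15 mm thick, lying left of the fuses. Origin under its middle.
- masking_tape: Bystander: roll of masking tape, 104 mm across, 25 mm high, lying left of the pencil. Origin at the centre of its underside.

How it is judged:
By the outcome, as a careful person would: the job done as asked, in the order asked, and still so for the second after the job is handed in, with the robot touching nothing.
Of offcut, block only 1 to 2 are there at a start; the rules pass over those that are not, and their reading is None.
Of fuse_0, fuse_1, fuse_2, fuse_3 only 2 to 4 are there at a start; the rules pass over those that are not, and their reading is None.
At some moment in a run one of fuse_0, fuse_1, fuse_2, fuse_3, cover may be knocked a few centimetres aside while the robot is not near it.
Once in a run the grip may slacken for a moment while it holds something.
It also fails if it takes over 210 s, if anything falls off the work surface, if the arm or the gripper's body presses on something with over 40 N, if the wrist force passes 120 N, or if a joint passes its speed limit or range.

### The arm

A 6-joint arm with a two-finger parallel gripper is mounted at the origin on a cart in front of the work surface, level with it; the furniture and walls round the work are solid. World frame = base frame: x ahead of the robot, y to its left, z up, the work surface at z = 0. Lengths are in mm, angles in rad, forces in N, time in s.
With the tool pointing down it reaches from about 275 to 1000 mm from the base axis. Payload 8.4 kg.
Tool frame: the origin (TCP) lies between the finger pads; the fingertips stand 22 mm ahead of it and the grasp point (between the pads) lies 3 mm ahead of it; z points along the fingers, y is the line along which they close (so a half turn about z gives the same grasp; the last joint's range is limited). The gripper opens to 85 mm and grips with 20 to 120 N. Pads are 22 mm wide; open, the fingers measure 114 mm over their backs; the gripper's body (76 mm by 85 mm) begins 54 mm behind the grasp point. The pads swing forward as they close: fully open they stand 13 mm farther back than shut.
Start: joints at [1.347, 0.353, 1.633, -0, 1.155, -0.002], TCP at [137.489, 609.692, 253.281] pointing down, gripper open.
Joint ranges: [-2.63, 2.63], [-0.92, 2.1], [0.06, 2.66], [-1.3, 4.44], [0, 2.69], [-3.02, 3.02]. Speed limits (rad/s): [2.22, 2.22, 2.79, 3.14, 3.14, 3.14].

### API

Orientations are given as [roll, pitch, yaw] about the fixed x, y, z axes, in that order (R = Rz(yaw) Ry(pitch) Rx(roll)).
In Python, from rig import r, grab_frame gives the robot as it stands.
- The arm moves only by the shell command python3 -m inch 'ROWS' [FORCE]. ROWS is JSON, a list of rows, each a list of 7 numbers: the turn, a rotation vector about the tool's x, y, z as a fraction of full scale, then the shift along the tool's x, y, z as a fraction of full scale, then the closure, from 0 (fully open) to 1 (shut). In form: [[rx, ry, rz, dx, dy, dz, fingers], ...]. A call has 1 to 8 rows; each row shifts and turns the commanded pose from where the row before left it, along the tool's axes as they then stand; what a row does not reach is not made up. Full scale, the value 1, is 2.5 cm for a shift and pi rad for a turn. A row lasts 1/12 s, in which the tool goes at most 41.7 mm and 7.16 degrees, less where a joint would pass 70% of its speed; a pose out of reach is approached as far as the arm can. A call with a number of a shift or a turn outside -1 to 1 is refused whole. A call with a gripper value outside its range is refused whole. The fingers move at their own pace and stop on an object; FORCE is the grip in N (left out, the last holds). Time passes only in rows, so rows that do not move let the fingers close. It gives the time, the measured TCP pose, the force, the opening and the grip force at its end, in the units of the state.
- r.sense(): the state, without advancing time (a new reading comes with each control period).
- grab_frame(name): name is "side" or "top"; returns a dict with "pixels" (420x560x3 uint8, red, green, blue), "z_map" (420x560 float32, mm along the optical axis (not along the pixel's ray), 0 where there is no reading), "vertical_fov" (degrees; the focal length in pixels is half the picture's height over the tangent of half this angle, whatever the lens; pixels are square), "cx", "cy" (the principal point, pixels), "cam_to_world" (4x4, takes a point from camera to world coordinates). Camera axes: x right, y down, z forward; pixel columns grow to the right and rows downward; lengths in mm; the calibration is good to about 2 mm. A picture is of the moment at which its call begins.
- r.sign_off(): hands the job in; it is judged then, once.
The state is a dict: "clock": time; "qpos": joint angles; "qvel": joint speeds; "joint_efforts": joint torques, N m; "eef_pos": TCP position; "tcp_rot": TCP orientation; "contact_force": force on the tool from outside, world axes, zero at the start; "wrist_torque": the same for the moment, N m; "opening": opening from 0.0 (shut) to 1.0 (fully open); "grasp_force": force on a finger pad.
Only numpy, scipy, OpenCV 4.12 (cv2) and the standard library are available. Lean on these libraries where they do the work, as an engineer would, in place of code of your own. Each camera call takes 0.05 s, during which the arm holds its last target. There are 200 camera calls.

## Working session

There is one attempt and no reset: what is moved stays moved. The work goes in short steps, Python scripts to look and compute and a shell command to move; the robot and the scene stay as the last step left them, time stands still between calls to the robot, and variables do not carry over. Pictures are saved under pics/ and viewed, at most 14 in all, crops included, and the job is handed in when it is done.

```bash
mkdir -p pics; ls; cat > h.py <<'E'
import numpy as np,cv2,json
from rig import r,grab_frame
def snap(n,f):
    g=grab_frame(n); cv2.imwrite('pics/'+f,g['pixels'][:,:,::-1]); np.savez('pics/'+f+'.npz',**g); return g
def load(f): return dict(np.load('pics/'+f+'.npz'))
def foc(g): return g['pixels'].shape[0]/2/np.tan(np.radians(float(g['vertical_fov']))/2)
def ray(g,uv,z):
    uv=np.atleast_2d(uv).astype(float);f=foc(g);T=np.array(g['cam_to_world'])
    d=np.c_[(uv[:,0]-g['cx'])/f,(uv[:,1]-g['cy'])/f,np.ones(len(uv))]@T[:3,:3].T
    o=T[:3,3]; return o+d*((z-o[2])/d[:,2])[:,None]
def cloud(g):
    f=foc(g);T=np.array(g['cam_to_world']);Z=g['z_map'];v,u=np.indices(Z.shape)
    P=np.stack([(u-g['cx'])/f*Z,(v-g['cy'])/f*Z,Z],-1)@T[:3,:3].T+T[:3,3]; P[Z==0]=np.nan; return P
E
python3 - <<'E'
from h import *
for n in('top','side'):
    g=snap(n,n+'0.png'); print(n,np.round(g['cam_to_world'],3).tolist(),g['vertical_fov'],g['cx'],g['cy'])
print(r.sense())
E
```

```text
pics
top [[-0.433, -0.787, 0.439, -260.141], [-0.901, 0.378, -0.211, 489.222], [-0.0, -0.487, -0.873, 1625.746], [0.0, 0.0, 0.0, 1.0]] 43.13397382282307 287.28848276459235 205.97454243709942
side [[-0.979, -0.124, 0.163, 326.302], [-0.204, 0.668, -0.715, 998.703], [-0.02, -0.733, -0.68, 885.799], [0.0, 0.0, 0.0, 1.0]] 53.59129675995598 281.8969014028123 208.23588815859057
{'clock': 0.1, 'qpos': array([ 1.34659993e+00,  3.53576535e-01,  1.63404630e+00,  1.71242592e-05,
        1.15521917e+00, -2.39681947e-03]), 'qvel': array([ 0.00049127, -0.00214915, -0.00081204, -0.00182511,  0.00073374,
        0.00081955]), 'joint_efforts': array([ 1.02662543e-03, -6.06362915e+01, -3.42820036e+01,  1.80249622e-04,
        3.87793334e-03,  1.90200879e-06]), 'eef_pos': array([137.39551704, 609.30263761, 252.64397556]), 'tcp_rot': array([-3.14034334e+00, -1.86524729e-05,  2.91978614e+00]), 'contact_force': array([-0.40749491, -0.51887797, -0.11693736]), 'wrist_torque': array([ 0.01658109, -0.01906822, -0.03798312]), 'grasp_force': 0.0, 'opening': 1.0037728347438095}
```

View pics/top0.png

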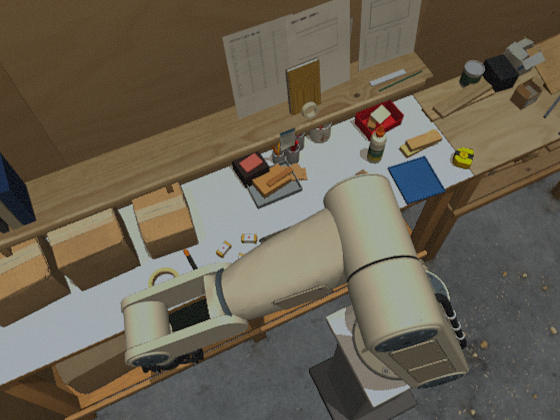

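View pics/side0.png

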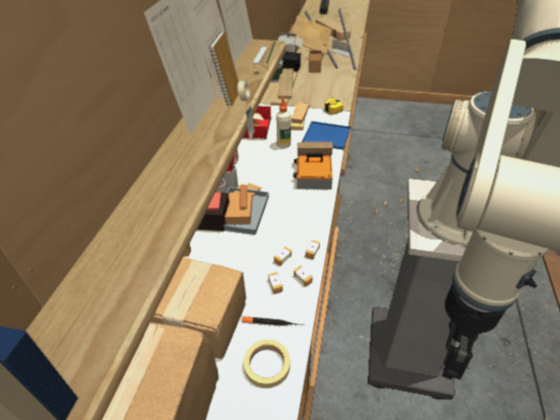

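The top view is mostly blocked by the arm. The side view shows four fuses at about (283,254), (313,248), (303,274) and (275,281). The cover is at (315,168) with one piece of scrap at (315,148), and the tray is at (326,134).

```bash
python3 - <<'E'
from h import *
g=load('side0.png');P=cloud(g);im=g['pixels'];hsv=cv2.cvtColor(im,cv2.COLOR_RGB2HSV)
def rep(name,m,roi):
    x0,y0,x1,y1=roi;M=np.zeros(m.shape,np.uint8);M[y0:y1,x0:x1]=m[y0:y1,x0:x1]
    n,l,s,c=cv2.connectedComponentsWithStats(M)
    for i in range(1,n):
        if s[i,4]>12:
            Q=P[l==i];print(name,s[i].tolist(),'med',np.nanmedian(Q,0).round(),'lo',np.nanpercentile(Q,3,axis=0).round(),'hi',np.nanpercentile(Q,97,axis=0).round())
H,S,V=[hsv[...,i].astype(int) for i in range(3)]
rep('fuse',(P[...,2]>8),(255,230,335,300))
rep('orange',(H>4)&(H<16)&(S>200),(285,130,345,200))
rep('blue',(H>95)&(H<125)&(S>130),(285,110,365,160))
rep('z>60',(P[...,2]>64),(285,135,345,200))
cr=im[110:200,270:360];cv2.imwrite('pics/c0.png',cv2.resize(cr[:,:,::-1],None,fx=6,fy=6,interpolation=cv2.INTER_CUBIC))
E
```

```text
fuse [305, 240, 15, 18, 174] med [419. 237.  24.] lo [404. 207.   9.] hi [434. 257.  27.]
fuse [273, 246, 19, 19, 192] med [495. 275.  23.] lo [476. 248.  10.] hi [515. 295.  27.]
fuse [293, 266, 19, 20, 213] med [429. 332.  23.] lo [407. 309.   9.] hi [453. 350.  28.]
fuse [268, 272, 15, 21, 204] med [495. 367.  24.] lo [476. 340.  11.] hi [514. 388.  27.]
orange [305, 159, 16, 4, 40] med [ 473. -127.   49.] lo [ 448. -142.   47.] hi [ 498. -119.   56.]
blue [304, 122, 46, 26, 734] med [ 451. -377.    3.] lo [ 382. -439.   -1.] hi [ 527. -307.    9.]
z>60 [297, 142, 36, 18, 451] med [ 474. -164.   81.] lo [ 421. -197.   65.] hi [ 530. -121.   86.]
```

View pics/c0.png

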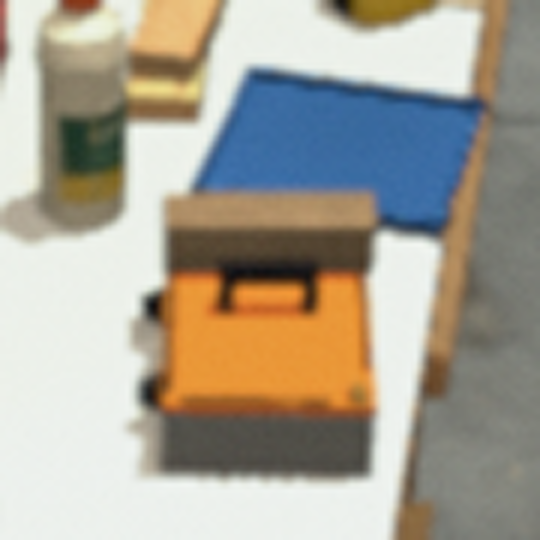

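The zoom shows only one piece of scrap, the 120 mm offcut on the far half. There is also a pin at the near right corner of the cover. I'll measure the offcut's top face, the cover and the fuses from the side view.

```bash
python3 - <<'E'
from h import *
g=load('side0.png');P=cloud(g);im=g['pixels'];hsv=cv2.cvtColor(im,cv2.COLOR_RGB2HSV)
H,S,V=[hsv[...,i].astype(int) for i in range(3)]
def rect(name,m,roi,z):
    x0,y0,x1,y1=roi;M=np.zeros(m.shape,np.uint8);M[y0:y1,x0:x1]=m[y0:y1,x0:x1]
    n,l,s,c=cv2.connectedComponentsWithStats(M)
    for i in range(1,n):
        if s[i,4]<40: continue
        cs,_=cv2.findContours((l==i).astype(np.uint8),cv2.RETR_EXTERNAL,cv2.CHAIN_APPROX_NONE)
        X=ray(g,cs[0][:,0],z)[:,:2].astype(np.float32)
        print(name,s[i,4],np.round(np.nanmedian(P[l==i][:,2])),[np.round(a,1) for a in cv2.minAreaRect(X)])
print(hsv[148-5:170:3,315].tolist()); print(P[138:195:3,315].round().tolist())
w=(V>0)&(H<30)&(S>60)
rect('offcut',(abs(P[...,2]-84)<6),(285,135,345,165),84)
rect('cover',(H>6)&(H<20)&(S>170),(285,135,345,200),50)
rect('fuse',(abs(P[...,2]-26)<5),(255,230,335,300),26)
E
```

```text
[[17, 100, 171], [16, 105, 177], [15, 106, 89], [17, 104, 76], [120, 13, 20], [15, 197, 229], [11, 204, 200], [16, 194, 234], [16, 192, 234]]
[[494.0, -340.0, 2.0], [491.0, -319.0, 3.0], [474.0, -181.0, 83.0], [471.0, -161.0, 85.0], [470.0, -161.0, 73.0], [470.0, -166.0, 57.0], [465.0, -124.0, 75.0], [467.0, -142.0, 49.0], [464.0, -126.0, 49.0], [462.0, -106.0, 51.0], [460.0, -94.0, 49.0], [457.0, -80.0, 47.0], [455.0, -63.0, 48.0], [453.0, -47.0, 49.0], [452.0, -42.0, 40.0], [451.0, -43.0, 27.0], [451.0, -46.0, 12.0], [450.0, -44.0, 1.0], [448.0, -30.0, -0.0]]
offcut 250 83.0 [array([ 474.3, -171. ]), array([117.6,  41.6]), np.float64(10.1)]
cover 757 49.0 [array([ 466.8, -100.8]), array([113.2, 125.8]), np.float64(10.1)]
fuse 124 24.0 [array([419.5, 233.6]), array([53.2, 25.1]), np.float64(75.4)]
fuse 131 24.0 [array([495.7, 273.4]), array([54.5, 28.2]), np.float64(61.5)]
fuse 151 24.0 [array([429.7, 329.1]), array([26.4, 51.4]), np.float64(49.0)]
fuse 158 25.0 [array([494.6, 365.4]), array([25.8, 55.6]), np.float64(29.1)]
```

```bash
cat >> h.py <<'E'
def plan(x,y,z,yaw):
    s=r.sense();p=s['eef_pos'];q=s['tcp_rot'];dy=(yaw-q[2]+np.pi)%(2*np.pi)-np.pi
    d=np.array([x,y,z])-p; c,sn=np.cos(yaw),np.sin(yaw)
    t=np.array([c*d[0]+sn*d[1],sn*d[0]-c*d[1],-d[2]])/25
    n=int(np.ceil(np.abs(t).max())) or 1
    print('now',p.round(1),q.round(3),'turn/pi',round(-dy/np.pi,4),'shift units',t.round(2),'n',n,'per row',(t/n).round(3),'clock',s['clock'],'open',round(s['opening'],3))
E
python3 -c "
from h import *
plan(477,-174,200,3.318)"
```

```text
now [137.4 609.3 252.6] [-3.14 -0.    2.92] turn/pi -0.1268 shift units [ -7.87 -33.23   2.11] n 34 per row [-0.232 -0.977  0.062] clock 0.1 open 1.004
```

```bash
python3 -m inch '[[0,0,-0.0317,0,0,0,0.2],[0,0,-0.0317,0,0,0,0.41],[0,0,-0.0317,0,0,0,0.41],[0,0,-0.0317,0,0,0,0.41]]'
for i in 1 2 3 4; do python3 -m inch '[[0,0,0,-0.232,-0.977,0.062,0.41],[0,0,0,-0.232,-0.977,0.062,0.41],[0,0,0,-0.232,-0.977,0.062,0.41],[0,0,0,-0.232,-0.977,0.062,0.41],[0,0,0,-0.232,-0.977,0.062,0.41],[0,0,0,-0.232,-0.977,0.062,0.41],[0,0,0,-0.232,-0.977,0.062,0.41],[0,0,0,-0.232,-0.977,0.062,0.41]]'; done
python3 -m inch '[[0,0,0,-0.2,-0.8,0,0.41],[0,0,0,-0.2,-0.8,0,0.41],[0,0,0,0,0,0,0.41],[0,0,0,0,0,0,0.41]]'
python3 - <<'E'
from h import *
plan(477,-174,85,3.318)
snap('top','top1.png')
snap('side','side1.png')
E
```

```text
clock: 0.43
eef_pos: [137.4, 609.4, 252.8]
tcp_rot: [-3.141, -0.0, -2.96]
contact_force: [0.6, -0.6, 0.3]
opening: 0.592
grasp_force: 0.0
clock: 1.1
eef_pos: [217.7, 424.1, 240.5]
tcp_rot: [-3.141, -0.0, -2.965]
contact_force: [1.5, 0.6, 0.1]
opening: 0.587
grasp_force: 0.0
clock: 1.77
eef_pos: [297.6, 240.0, 228.3]
tcp_rot: [-3.141, -0.0, -2.965]
contact_force: [0.0, 0.5, -0.4]
opening: 0.592
grasp_force: 0.0
clock: 2.43
eef_pos: [377.6, 55.8, 216.0]
tcp_rot: [3.142, -0.0, -2.965]
contact_force: [-0.9, -0.0, -0.2]
opening: 0.586
grasp_force: 0.0
clock: 3.1
eef_pos: [457.6, -128.4, 203.4]
tcp_rot: [3.141, -0.0, -2.965]
contact_force: [0.8, 0.5, 0.0]
opening: 0.592
grasp_force: 0.0
clock: 3.43
eef_pos: [474.2, -165.4, 203.3]
tcp_rot: [3.141, -0.001, -2.967]
contact_force: [-1.1, 1.0, -0.2]
opening: 0.591
grasp_force: 0.0
now [ 474.2 -165.4  203.3] [ 3.141e+00 -1.000e-03 -2.967e+00] turn/pi -0.0005 shift units [-0.05 -0.36  4.73] n 5 per row [-0.01  -0.072  0.946] clock 3.4333 open 0.591
```

```bash
python3 - <<'E'
from h import *
a=load('top1.png')['pixels'][120:300,200:440];b=load('side1.png')['pixels'][100:220,260:420]
a=cv2.resize(a,None,fx=3,fy=3,interpolation=cv2.INTER_CUBIC);b=cv2.resize(b,(0,0),fx=2,fy=2,interpolation=cv2.INTER_CUBIC)
cv2.imwrite('pics/c1.png',a[:,:,::-1])
E
```

```text
(no output)
```

View pics/c1.png

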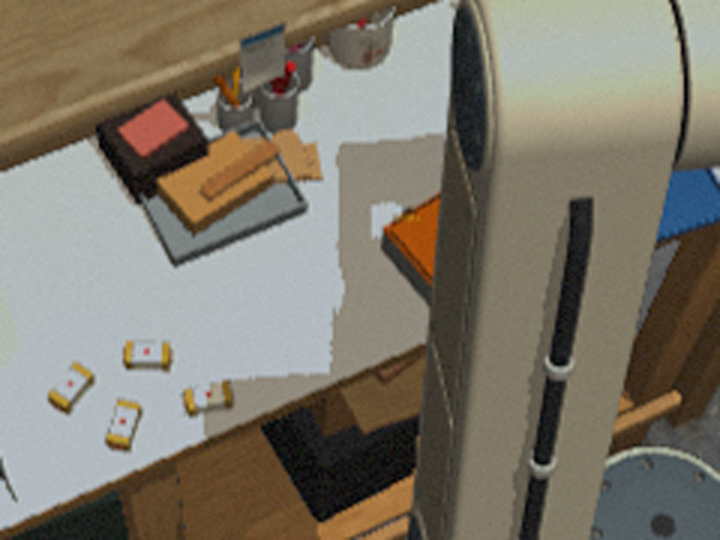

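The top view is still blocked by the arm over the box, but all four fuses are clear. I'll go down on the offcut.

```bash

python3 -m inch '[[0,0,0,0,-0.18,0.8,0.41],[0,0,0,0,-0.18,0.8,0.41],[0,0,0,0,0,0.8,0.41],[0,0,0,0,0,0.8,0.41],[0,0,0,0,0,0,0.41]]'
python3 -m inch '[[0,0,0,0,0,0.5,0.41],[0,0,0,0,0,0.5,0.41],[0,0,0,0,0,0.4,0.41],[0,0,0,0,0,0,0.41]]'
python3 -m inch '[[0,0,0,0,0,0,0.7],[0,0,0,0,0,0,0.8],[0,0,0,0,0,0,0.8],[0,0,0,0,0,0,0.8],[0,0,0,0,0,0,0.8],[0,0,0,0,0,0,0.8]]' 40
```

```text
clock: 3.95
eef_pos: [473.4, -171.9, 120.7]
tcp_rot: [3.139, -0.005, -2.964]
contact_force: [-1.3, 1.1, -0.0]
opening: 0.589
grasp_force: 0.0
clock: 4.28
eef_pos: [475.0, -172.9, 87.9]
tcp_rot: [3.14, -0.002, -2.964]
contact_force: [-0.5, 0.5, -0.1]
opening: 0.592
grasp_force: 0.0
clock: 4.78
eef_pos: [476.4, -173.7, 89.5]
tcp_rot: [-3.141, 0.001, -2.965]
contact_force: [-1.1, 0.6, 5.9]
opening: 0.388
grasp_force: 41.3
```

```bash

python3 -m inch '[[0,0,0,0,0,-0.3,0.8],[0,0,0,0,0,-0.6,0.8],[0,0,0,0,0,-0.8,0.8],[0,0,0,0,0,-0.8,0.8],[0,0,0,0,0,-0.8,0.8],[0,0,0,0,0,0,0.8]]' 60
python3 - <<'E'
from h import *
plan(455,-375,130,3.318)
g=load('side1.png');hsv=cv2.cvtColor(g['pixels'],cv2.COLOR_RGB2HSV);m=cv2.inRange(hsv,(95,130,30),(125,255,255));m[:110]=0;m[165:]=0;m[:,:290]=0;m[:,370:]=0
cs,_=cv2.findContours(m,cv2.RETR_EXTERNAL,cv2.CHAIN_APPROX_NONE);c=max(cs,key=cv2.contourArea)
print(cv2.minAreaRect(ray(g,c[:,0],12)[:,:2].astype(np.float32)))
E
```

```text
clock: 5.28
eef_pos: [477.9, -174.4, 175.1]
tcp_rot: [-3.139, 0.005, -2.965]
contact_force: [1.8, -0.2, -0.1]
opening: 0.381
grasp_force: 60.7
now [ 477.9 -174.4  175.1] [-3.139  0.005 -2.965] turn/pi 0.0 shift units [ 2.31 -7.74  1.8 ] n 8 per row [ 0.289 -0.967  0.225] clock 5.2833 open 0.381
((454.0575256347656, -357.96807861328125), (145.93829345703125, 151.37966918945312), 85.18365478515625)
```

```bash

python3 -m inch '[[0,0,0,0.29,-0.92,0,0.8],[0,0,0,0.29,-0.92,0,0.8],[0,0,0,0.29,-0.92,0,0.8],[0,0,0,0.29,-0.92,0,0.8],[0,0,0,0.29,-0.92,0,0.8],[0,0,0,0.29,-0.92,0,0.8],[0,0,0,0.29,-0.92,0,0.8],[0,0,0,0.29,-0.92,0,0.8]]'
python3 -m inch '[[0,0,0,0,0,0.8,0.8],[0,0,0,0,0,0.8,0.8],[0,0,0,0,0,0.8,0.8],[0,0,0,0,0,0.8,0.8],[0,0,0,0,0,0.8,0.8],[0,0,0,0,0,0.6,0.8],[0,0,0,0,0,0.4,0.8],[0,0,0,0,0,0,0.8]]'
```

```text
clock: 5.95
eef_pos: [450.5, -365.9, 170.7]
tcp_rot: [3.141, -0.001, -2.965]
contact_force: [1.3, 0.7, -0.1]
opening: 0.383
grasp_force: 60.7
clock: 6.62
eef_pos: [450.3, -364.3, 44.2]
tcp_rot: [3.14, -0.002, -2.965]
contact_force: [0.1, -0.6, -0.3]
opening: 0.377
grasp_force: 62.1
```

```bash
python3 - <<'E'
from h import *
plan(454,-364,44,3.318)
g=snap('side','side2.png');P=cloud(g)
snap('top','top2.png')
E
```

```text
now [ 450.3 -364.3   44.2] [ 3.140e+00 -2.000e-03 -2.965e+00] turn/pi 0.0001 shift units [-0.15 -0.01  0.01] n 1 per row [-0.148 -0.013  0.008] clock 6.6167 open 0.377
```

```bash

python3 -m inch '[[0,0,0,0,0,0.1,0.8],[0,0,0,0,0,0,0.8]]'
python3 -m inch '[[0,0,0,0,0,0,0.5],[0,0,0,0,0,0,0.4],[0,0,0,0,0,0,0.4],[0,0,0,0,0,0,0.4],[0,0,0,0,0,-0.5,0.4],[0,0,0,0,0,-1,0.4],[0,0,0,0,0,-1,0.4],[0,0,0,0,0,-1,0.4]]'
python3 -m inch '[[0,0,0,0,0,-1,0.4],[0,0,0,0,0,-1,0.4],[0,0,0,0,0,-0.5,0.4],[0,0,0,0,0,0,0.4]]'
python3 - <<'E'
from h import *
g=snap('side','side3.png');snap('top','top3.png')
E
```

```text
clock: 6.88
eef_pos: [451.3, -365.1, 44.0]
tcp_rot: [-3.141, 0.0, -2.965]
contact_force: [0.2, 0.6, -0.5]
opening: 0.384
grasp_force: 62.1
clock: 7.55
eef_pos: [451.0, -364.8, 132.9]
tcp_rot: [3.141, -0.0, -2.965]
contact_force: [-0.1, -0.2, -0.0]
opening: 0.601
grasp_force: 0.0
clock: 7.88
eef_pos: [452.6, -366.1, 197.4]
tcp_rot: [-3.137, 0.004, -2.965]
contact_force: [0.9, -0.8, 0.4]
opening: 0.606
grasp_force: 0.0
```

View pics/top3.png

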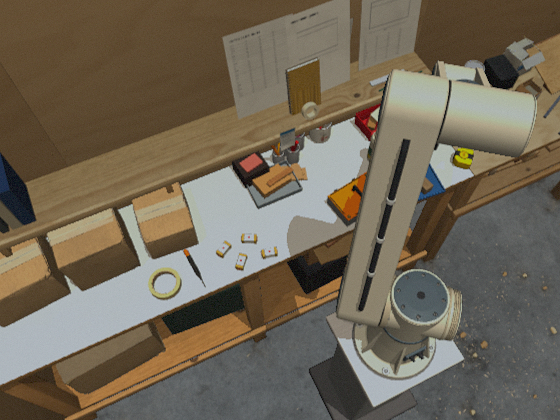

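The top view shows half the cover at about (345,200), with the offcut piece over the tray at (425,185). I'll measure the cover and bar from the side view, and the fuses from both views.

```bash
python3 - <<'E'
from h import *
G={n:load(n+'3.png') for n in('side','top')}
def comps(g,m,roi,amin):
    x0,y0,x1,y1=roi;M=np.zeros(m.shape,np.uint8);M[y0:y1,x0:x1]=m[y0:y1,x0:x1]
    n,l,s,c=cv2.connectedComponentsWithStats(M); return [(l==i) for i in range(1,n) if s[i,4]>=amin]
def rect(g,k,z):
    cs,_=cv2.findContours(k.astype(np.uint8),cv2.RETR_EXTERNAL,cv2.CHAIN_APPROX_NONE)
    return cv2.minAreaRect(ray(g,np.vstack(cs)[:,0],z)[:,:2].astype(np.float32))
g=G['side'];P=cloud(g);hsv=cv2.cvtColor(g['pixels'],cv2.COLOR_RGB2HSV);H,S,V=[hsv[...,i].astype(int) for i in range(3)]
roi=(285,135,345,200)
for k in comps(g,(H>4)&(H<20)&(S>150)&(V>100),roi,60): print('orange',k.sum(),np.nanmedian(P[k][:,2]),rect(g,k,50))
k=(P[...,2]>64)&(V<90)&(S<140)
for k in comps(g,k,roi,15): print('bar',k.sum(),np.nanmedian(P[k],0),np.nanpercentile(P[k],[5,95],axis=0).round(),rect(g,k,80))
for k in comps(g,(P[...,2]>25)&(P[...,2]<60),(285,110,360,160),20): print('offcut',k.sum(),np.nanmedian(P[k],0).round(),np.nanpercentile(P[k],[5,95],axis=0).round())
for n,roi in(('side',(255,230,335,300)),('top',(205,225,290,280))):
    g=G[n];P=cloud(g)
    for k in comps(g,abs(P[...,2]-26)<6,roi,25):
        c,s,a=rect(g,k,25); print(n,'fuse',k.sum(),np.nanmedian(P[k],0).round(),np.round(c,1),np.round(s,1),round(a,1), (a if s[0]>s[1] else a-90))
cr=G['side']['pixels'][110:205,270:365];cv2.imwrite('pics/c3.png',cv2.resize(cr[:,:,::-1],None,fx=6,fy=6,interpolation=cv2.INTER_CUBIC))
E
```

```text
orange 975 49.13975124643264 ((469.8404846191406, -124.58238983154297), (116.0582504272461, 173.3749542236328), 10.311020851135254)
bar 25 [ 471.25564703 -122.22863984   80.54141951] [[ 446. -129.   75.]
 [ 488. -118.   83.]] ((466.53704833984375, -122.11616516113281), (42.906925201416016, 11.268255233764648), 10.12781810760498)
offcut 160 [ 576. -430.   38.] [[ 556. -475.   26.]
 [ 598. -402.   42.]]
offcut 231 [ 451. -357.   36.] [[ 397. -381.   27.]
 [ 503. -340.   40.]]
offcut 50 [ 586. -261.   42.] [[ 578. -275.   26.]
 [ 594. -253.   57.]]
offcut 340 [ 482. -184.   49.] [[ 424. -213.   46.]
 [ 532. -143.   52.]]
offcut 22 [ 471. -146.   49.] [[ 455. -151.   47.]
 [ 487. -138.   52.]]
side fuse 135 [419. 232.  24.] [419.6 232.6] [53.5 26.5] 78.1 78.08454132080078
side fuse 140 [496. 272.  25.] [495.6 271.3] [51.4 29.5] 59.3 59.29896545410156
side fuse 161 [430. 329.  24.] [429.2 328.9] [26.5 53.2] 49.0 -40.966819763183594
side fuse 163 [495. 364.  25.] [495.1 363.6] [25.2 53.5] 29.1 -60.87845802307129
top fuse 97 [493. 270.  26.] [494.  270.6] [50.8 26.7] 59.0 59.03926467895508
top fuse 95 [493. 361.  26.] [494.4 361.5] [27.5 52.3] 27.7 -62.31195831298828
top fuse 101 [416. 230.  27.] [417.3 230.8] [52.6 27.9] 79.7 79.73329162597656
top fuse 93 [425. 328.  26.] [427.4 327.5] [27.4 54. ] 49.7 -40.30859375
```

View pics/c3.png

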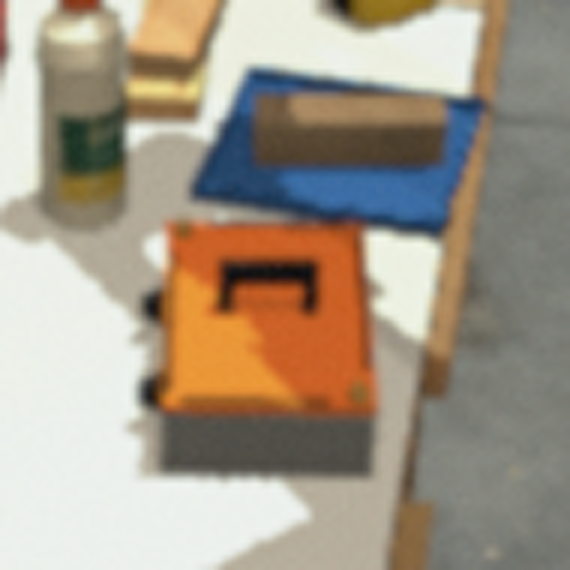

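The offcut is in the tray and the cover is clear. The cover centre is (470,-124.5) and it is turned 10.2°. Next is the bar grasp.

```bash
python3 -m inch '[[0,0,0,0,0.5,0,0.53],[0,0,0,0,1,0,0.53],[0,0,0,0,1,0,0.53],[0,0,0,0,1,0,0.53],[0,0,0,0,1,0,0.53],[0,0,0,0,1,0,0.53],[0,0,0,0,1,0,0.53],[0,0,0,0,1,0,0.53]]'
python3 -m inch '[[0,0,0,-0.4,1,0,0.53],[0,0,0,-0.4,1,0.4,0.53],[0,0,0,-0.3,0.3,0.5,0.53],[0,0,0,0,0,0.5,0.53],[0,0,0,0,0,0,0.53]]'
python3 -c "
from h import *
plan(469.5,-124.3,78,3.321)"
```

```text
clock: 8.65
eef_pos: [416.4, -178.2, 192.0]
tcp_rot: [3.14, -0.003, -2.965]
contact_force: [0.4, -0.1, -0.4]
opening: 0.476
grasp_force: 0.0
clock: 9.07
eef_pos: [432.6, -117.0, 155.6]
tcp_rot: [3.139, -0.005, -2.963]
contact_force: [-0.1, -0.2, -0.8]
opening: 0.469
grasp_force: 0.0
now [ 432.6 -117.   155.6] [ 3.139 -0.005 -2.963] turn/pi -0.0003 shift units [-1.4  -0.55  3.1 ] n 4 per row [-0.35  -0.138  0.776] clock 9.0667 open 0.469
```

```bash
python3 -m inch '[[0,0,0,-0.35,-0.14,0.1,0.53],[0,0,0,-0.35,-0.14,0.1,0.53],[0,0,0,-0.35,-0.14,0.3,0.53],[0,0,0,-0.35,-0.13,0.6,0.53],[0,0,0,0,0,0.6,0.53],[0,0,0,0,0,0.6,0.53],[0,0,0,0,0,0.6,0.53],[0,0,0,0,0,0.2,0.53]]'
python3 -m inch '[[0,0,0,0,0,0,0.53],[0,0,0,0,0,0,0.53]]'
python3 -c "
from h import *
plan(469.5,-124.3,78,3.321)"
```

```text
clock: 9.73
eef_pos: [472.1, -126.8, 79.6]
tcp_rot: [3.141, -0.001, -2.966]
contact_force: [-0.5, 0.6, 0.6]
opening: 0.469
grasp_force: 0.0
clock: 9.9
eef_pos: [472.6, -126.7, 81.4]
tcp_rot: [-3.142, 0.0, -2.966]
contact_force: [-0.1, -0.1, 0.6]
opening: 0.473
grasp_force: 0.0
now [ 472.6 -126.7   81.4] [-3.142  0.    -2.966] turn/pi -0.0011 shift units [0.1  0.12 0.14] n 1 per row [0.105 0.118 0.138] clock 9.9 open 0.473
```

```bash
python3 -m inch '[[0,0,0,0.1,0.1,0.1,0.53],[0,0,0,0,0,0,0.8],[0,0,0,0,0,0,1],[0,0,0,0,0,0,1],[0,0,0,0,0,0,1],[0,0,0,0,0,0,1],[0,0,0,0,0,0,1],[0,0,0,0,0,0,1]]' 100
python3 -c "
from h import *
plan(469.5,-124.3,78,3.321)"
python3 -m inch '[[0,0,0,0,0,-0.2,1],[0,0,0,0,0,-0.2,1],[0,0,0,0,0,-0.2,1],[0,0,0,0,0,0,1]]'
```

```text
clock: 10.57
eef_pos: [469.9, -125.6, 79.6]
tcp_rot: [-3.139, 0.002, -2.965]
contact_force: [-1.1, -9.1, 4.3]
opening: 0.093
grasp_force: 98.0
now [ 469.9 -125.6   79.6] [-3.139e+00  2.000e-03 -2.965e+00] turn/pi -0.0009 shift units [0.01 0.05 0.06] n 1 per row [0.007 0.053 0.064] clock 10.5667 open 0.093
clock: 10.9
eef_pos: [469.6, -124.5, 94.5]
tcp_rot: [-3.141, 0.001, -2.965]
contact_force: [0.8, -0.3, -4.0]
opening: 0.096
grasp_force: 99.1
```

```bash
python3 -m inch '[[0,0,0,0,0,-0.4,1],[0,0,0,0,0,-0.5,1],[0,0,0,0,0,-0.5,1],[0,0,0,0,0,-0.4,1],[0,0,0,0,0,-0.2,1],[0,0,0,-0.1,0.3,0,1],[0,0,0,-0.1,0.5,0,1],[0,0,0,-0.1,0.7,0,1]]'
python3 -m inch '[[0,0,0,-0.2,0.9,0,1],[0,0,0,-0.2,0.9,0,1],[0,0,0,-0.2,0.9,0,1],[0,0,0,-0.2,0.9,0,1],[0,0,0,-0.1,0.9,0,1],[0,0,0,-0.1,0.9,0,1],[0,0,0,-0.1,0.7,0,1],[0,0,0,0,0.4,0,1]]'
python3 -m inch '[[0,0,0,0,0,0.2,1],[0,0,0,0,0,0.5,1],[0,0,0,0,0,0.8,1],[0,0,0,0,0,0.8,1],[0,0,0,0,0,0.6,1],[0,0,0,0,0,0.4,1],[0,0,0,0,0,0,1]]'
python3 -c "
from h import *
plan(464,78,36,3.321)"
```

```text
clock: 11.57
eef_pos: [470.0, -85.8, 143.5]
tcp_rot: [-3.142, 0.0, -2.966]
contact_force: [-0.3, -0.0, -2.2]
opening: 0.092
grasp_force: 99.0
clock: 12.23
eef_pos: [468.0, 80.8, 143.2]
tcp_rot: [3.141, -0.001, -2.964]
contact_force: [0.7, 0.3, -2.4]
opening: 0.095
grasp_force: 99.1
clock: 12.82
eef_pos: [467.0, 77.9, 59.1]
tcp_rot: [-3.142, -0.004, -2.966]
contact_force: [-1.5, -0.1, -2.4]
opening: 0.097
grasp_force: 99.0
now [467.   77.9  59.1] [-3.142 -0.004 -2.966] turn/pi -0.0011 shift units [0.12 0.02 0.93] n 1 per row [0.116 0.024 0.925] clock 12.8167 open 0.097
```

```bash
python3 -m inch '[[0,0,0,0,0,0.4,1],[0,0,0,0,0,0.3,1],[0,0,0,0,0,0.15,1],[0,0,0,0,0,0.05,1],[0,0,0,0,0,0,1]]'
python3 -m inch '[[0,0,0,0,0,0.05,1],[0,0,0,0,0,0,1]]'
```

```text
clock: 13.23
eef_pos: [468.5, 78.7, 38.6]
tcp_rot: [-3.142, -0.0, -2.965]
contact_force: [0.7, -0.3, -2.1]
opening: 0.095
grasp_force: 99.0
clock: 13.4
eef_pos: [468.7, 78.8, 37.6]
tcp_rot: [-3.142, 0.001, -2.965]
contact_force: [-0.1, -0.9, -3.4]
opening: 0.096
grasp_force: 99.0
```

```bash
python3 -m inch '[[0,0,0,0,0,0.06,1],[0,0,0,0,0,0,1]]'
python3 -m inch '[[0,0,0,0,0,0.04,1],[0,0,0,0,0,0,1]]'
```

```text
clock: 13.57
eef_pos: [468.6, 78.8, 36.0]
tcp_rot: [-3.142, 0.0, -2.965]
contact_force: [0.6, -0.2, -2.6]
opening: 0.092
grasp_force: 99.0
clock: 13.73
eef_pos: [468.7, 78.8, 35.6]
tcp_rot: [-3.142, 0.0, -2.965]
contact_force: [-2.7, -0.7, 8.9]
opening: 0.093
grasp_force: 100.9
```

```bash
python3 -m inch '[[0,0,0,0,0,0,0.6],[0,0,0,0,0,0,0.5],[0,0,0,0,0,0,0.5],[0,0,0,0,0,0,0.5],[0,0,0,0,0,-0.5,0.4],[0,0,0,0,0,-1,0.3],[0,0,0,0,0,-1,0.2],[0,0,0,0,0,-1,0.2]]'
python3 -m inch '[[0,0,0,0,0,-1,0.2],[0,0,0,0,0,-1,0.2],[0,0,0,0,0,-1,0.2],[0,0,0,0,0,0,0.2]]'
python3 - <<'E'
from h import *
snap('side','side4.png');snap('top','top4.png')
plan(418.5,231.5,120,np.radians(79+90))
E
```

```text
clock: 14.4
eef_pos: [468.1, 78.7, 123.1]
tcp_rot: [3.142, -0.001, -2.965]
contact_force: [0.3, -0.8, -0.0]
opening: 0.801
grasp_force: 0.0
clock: 14.73
eef_pos: [471.0, 79.1, 201.8]
tcp_rot: [-3.141, 0.007, -2.965]
contact_force: [1.3, -0.1, -0.1]
opening: 0.801
grasp_force: 0.0
now [469.   78.8 198.2] [-3.142e+00  2.000e-03 -2.965e+00] turn/pi 0.1173 shift units [3.15 5.61 3.13] n 6 per row [0.525 0.935 0.521] clock 14.8333 open 0.8
```

View pics/side4.png

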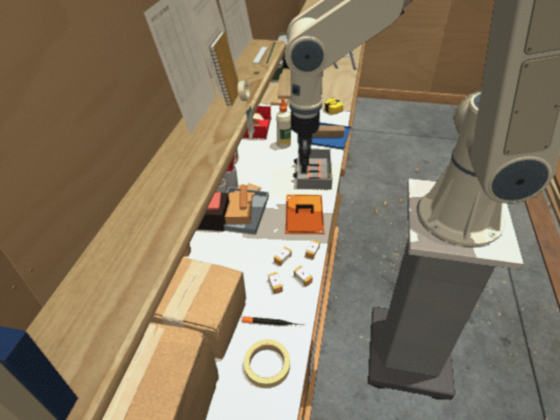

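The cover lies flat at pixel (305,214), the box is open, and the fuses haven't moved. I'll go to fuse A.

```bash
python3 -m inch '[[0,0,0.0293,0,0,0,0.22],[0,0,0.0293,0,0,0,0.22],[0,0,0.0293,0,0,0,0.22],[0,0,0.0293,0,0,0,0.22]]' 60
python3 -m inch '[[0,0,0,0.52,0.9,0,0.22],[0,0,0,0.52,0.93,0,0.22],[0,0,0,0.52,0.93,0.4,0.22],[0,0,0,0.52,0.93,0.7,0.22],[0,0,0,0.52,0.93,0.9,0.22],[0,0,0,0.52,0.93,0.9,0.22],[0,0,0,0,0,0.9,0.22],[0,0,0,0,0,0,0.22]]'
python3 - <<'E'
from h import *
plan(418.5,231.5,22,np.radians(79+90))
# box opening check from both views
for n in('side','top'):
    g=load(n+'4.png');P=cloud(g);f=(abs(P[...,2]-44)<4)&(abs(P[...,0]-470)<110)&(abs(P[...,1]+124)<110);print(n,f.sum())
E
```

```text
clock: 15.17
eef_pos: [467.6, 78.6, 195.9]
tcp_rot: [-3.141, -0.002, 2.945]
contact_force: [0.6, -0.4, -0.1]
opening: 0.781
grasp_force: 0.0
clock: 15.83
eef_pos: [414.8, 229.2, 97.9]
tcp_rot: [-3.136, -0.006, 2.952]
contact_force: [-1.8, -0.1, -0.8]
opening: 0.78
grasp_force: 0.0
now [414.8 229.2  97.9] [-3.136 -0.006  2.952] turn/pi 0.0009 shift units [-0.13  0.12  3.04] n 4 per row [-0.032  0.029  0.759] clock 15.8333 open 0.78
side 131
top 14
```

```bash
python3 -m inch '[[0,0,0,-0.06,0.06,0.8,0.22],[0,0,0,-0.06,0.06,0.8,0.22],[0,0,0,0,0,0.7,0.22],[0,0,0,0,0,0.5,0.22],[0,0,0,0,0,0.2,0.22],[0,0,0,0,0,0,0.22],[0,0,0,0,0,0,0.22]]' 60
python3 -c "
from h import *
plan(418.5,231.5,22,np.radians(79+90))"
python3 -m inch '[[0,0,0,0,0,0,0.4],[0,0,0,0,0,0,0.6],[0,0,0,0,0,0,0.6],[0,0,0,0,0,0,0.6],[0,0,0,0,0,0,0.6],[0,0,0,0,0,0,0.6]]' 60
python3 -c "
from h import *
plan(418.5,231.5,22,np.radians(100.2))"
```

```text
clock: 16.42
eef_pos: [422.0, 231.8, 27.7]
tcp_rot: [-3.141, -0.0, 2.949]
contact_force: [-0.5, 0.5, 0.7]
opening: 0.779
grasp_force: 0.0
now [422.  231.8  27.7] [-3.141 -0.     2.949] turn/pi -0.0001 shift units [ 0.13 -0.04  0.23] n 1 per row [ 0.135 -0.038  0.23 ] clock 16.4167 open 0.779
clock: 16.92
eef_pos: [422.4, 232.3, 28.7]
tcp_rot: [3.141, 0.001, 2.95]
contact_force: [-0.8, -2.5, 5.3]
opening: 0.57
grasp_force: 62.1
now [422.4 232.3  28.7] [3.141e+00 1.000e-03 2.950e+00] turn/pi 0.3824 shift units [-0.   -0.16  0.27] n 1 per row [-0.002 -0.16   0.266] clock 16.9167 open 0.57
```

```bash
python3 -m inch '[[0,0,0,0,0,-0.3,0.7],[0,0,0,0,0,-0.6,0.7],[0,0,0,0,0,-0.8,0.7],[0,0,0,0,0,-0.8,0.7],[0,0,0.036,0,0,-0.8,0.7],[0,0,0.036,0,0,-0.8,0.7],[0,0,0.036,0,0,-0.4,0.7],[0,0,0.036,0,0,0,0.7]]' 90
python3 -m inch '[[0,0,0.036,0,0,0,0.7],[0,0,0.036,0,0,0,0.7],[0,0,0.036,0,0,0,0.7],[0,0,0.036,0,0,0,0.7],[0,0,0.036,0,0,0,0.7],[0,0,0.036,0,0,0,0.7],[0,0,0.022,0,0,0,0.7],[0,0,0,0,0,0,0.7]]'
python3 -c "
from h import *
plan(480.2,-182.7,100,1.749)"
```

```text
clock: 17.58
eef_pos: [423.2, 232.9, 143.3]
tcp_rot: [3.137, 0.002, 2.492]
contact_force: [0.2, -0.2, -0.8]
opening: 0.564
grasp_force: 94.0
clock: 18.25
eef_pos: [421.9, 232.2, 140.8]
tcp_rot: [3.141, -0.0, 1.747]
contact_force: [-0.8, 1.4, -1.3]
opening: 0.568
grasp_force: 94.0
now [421.9 232.2 140.8] [ 3.141 -0.     1.747] turn/pi -0.0007 shift units [-16.75  -0.65   1.63] n 17 per row [-0.985 -0.038  0.096] clock 18.25 open 0.568
```

```bash
for i in 1 2; do python3 -m inch '[[0,0,0,-0.98,-0.04,0,0.7],[0,0,0,-0.98,-0.04,0,0.7],[0,0,0,-0.98,-0.04,0,0.7],[0,0,0,-0.98,-0.04,0,0.7],[0,0,0,-0.98,-0.04,0,0.7],[0,0,0,-0.98,-0.04,0,0.7],[0,0,0,-0.98,-0.04,0,0.7],[0,0,0,-0.98,-0.04,0,0.7]]'; done
python3 -m inch '[[0,0,0,-0.8,0,0,0.7],[0,0,0,-0.3,0,0,0.7],[0,0,0,0,0,0,0.7],[0,0,0,0,0,0.5,0.7],[0,0,0,0,0,0.5,0.7],[0,0,0,0,0,0,0.7],[0,0,0,0,0,0,0.7]]'
python3 - <<'E'
from h import *
plan(480.2,-182.7,33.7,1.749)
snap('side','side5.png')
E
```

```text
clock: 18.92
eef_pos: [449.0, 36.7, 140.6]
tcp_rot: [3.141, 0.0, 1.753]
contact_force: [-0.3, 1.1, -1.5]
opening: 0.56
grasp_force: 94.0
clock: 19.58
eef_pos: [475.9, -157.7, 140.6]
tcp_rot: [3.141, 0.0, 1.753]
contact_force: [-0.5, 0.5, -1.1]
opening: 0.564
grasp_force: 94.0
clock: 20.17
eef_pos: [480.2, -182.3, 114.8]
tcp_rot: [-3.14, -0.001, 1.751]
contact_force: [-0.4, 0.1, -1.3]
opening: 0.559
grasp_force: 94.0
now [ 480.2 -182.3  114.8] [-3.140e+00 -1.000e-03  1.751e+00] turn/pi 0.0008 shift units [-0.01 -0.    3.24] n 4 per row [-0.004 -0.     0.811] clock 20.1667 open 0.559
```

```bash
python3 -c "
from h import *
cr=load('side5.png')['pixels'][110:205,265:360];cv2.imwrite('pics/c5.png',cv2.resize(cr[:,:,::-1],None,fx=6,fy=6,interpolation=cv2.INTER_CUBIC))"
```

```text
(no output)
```

View pics/c5.png

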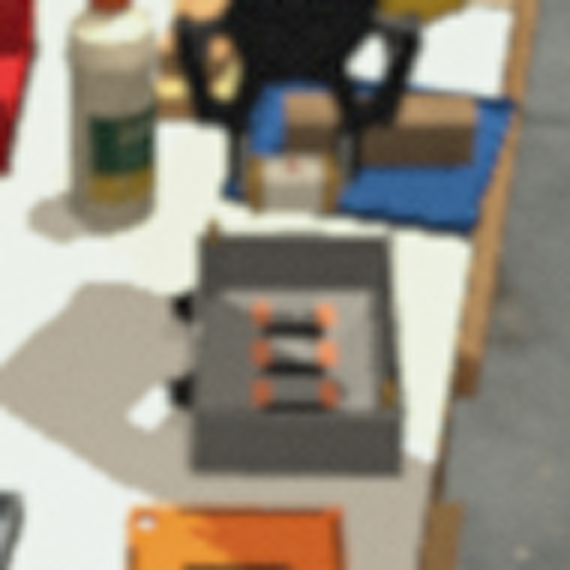

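The fuse hangs level between the fingers, and the three ribs at crop rows 318, 355 and 393 are visible. I'll check the box centre against the ribs while I lower the fuse.

```bash
python3 -c "
from h import *
g=load('side5.png');X=ray(g,[[265+v/6-.4,110+w/6-.4] for v,w in((290,316),(290,353),(290,391))],12.5);print(X.round(1)); bx=np.array([-.177,.984]);print((X[:,:2]-[469.8,-124.6])@bx,(X[:,:2]-[469.8,-124.6])@[-.984,-.177])"
python3 -m inch '[[0,0,0,0,0,0.6,0.7],[0,0,0,0,0,0.6,0.7],[0,0,0,0,0,0.6,0.7],[0,0,0,0,0,0.6,0.7],[0,0,0,0,0,0.3,0.7],[0,0,0,0,0,0.2,0.7],[0,0,0,0,0,0,0.7],[0,0,0,0,0,0,0.7]]'
```

```text
[[ 477.2 -172.1   12.5]
 [ 471.9 -137.1   12.5]
 [ 466.6 -102.4   12.5]]
[-48.04020433 -12.6427527   22.42297325] [ 1.11912955  0.15182398 -0.80641652]
clock: 20.88
eef_pos: [481.2, -183.5, 42.9]
tcp_rot: [3.141, 0.0, 1.75]
contact_force: [-1.0, -0.7, -1.0]
opening: 0.558
grasp_force: 94.0
```

```bash
python3 - <<'E'
from h import *
g=load('side5.png');P=cloud(g);bx=np.array([-.177,.984]);by=np.array([-.984,-.177])
for v in range(146,192):
    u=[313,314,312];p=np.nanmedian(P[v,u],0);d=p[:2]-[469.8,-124.6];print(v,'bx %.0f by %.0f z %.0f'%(d@bx,d@by,p[2]),g['pixels'][v,313].tolist(),end='; ' if v%2 else '\n')
g=snap('side','side6.png');cr=g['pixels'][110:205,265:360];cv2.imwrite('pics/c6.png',cv2.resize(cr[:,:,::-1],None,fx=6,fy=6,interpolation=cv2.INTER_CUBIC))
E
```

```text
146 bx -169 by 5 z -2 [233, 236, 220]
147 bx -163 by 6 z -3 [227, 230, 210]; 148 bx -156 by 5 z -1 [178, 181, 163]
149 bx -85 by 1 z 43 [118, 116, 106]; 150 bx -86 by 1 z 38 [80, 78, 71]
151 bx -86 by 2 z 33 [75, 74, 68]; 152 bx -88 by 2 z 28 [74, 73, 66]
153 bx -86 by 2 z 25 [76, 75, 69]; 154 bx -87 by 2 z 19 [78, 77, 70]
155 bx -82 by 2 z 19 [75, 73, 67]; 156 bx -85 by 2 z 12 [74, 73, 67]
157 bx -89 by 3 z 6 [86, 84, 78]; 158 bx -83 by 2 z 5 [118, 115, 105]
159 bx -78 by 2 z 5 [154, 149, 136]; 160 bx -72 by 2 z 5 [162, 157, 143]
161 bx -67 by 2 z 4 [150, 146, 134]; 162 bx -61 by 2 z 3 [120, 118, 108]
163 bx -57 by 2 z 3 [92, 88, 81]; 164 bx -38 by 1 z 13 [50, 46, 44]
165 bx -39 by 1 z 8 [62, 60, 56]; 166 bx -38 by 1 z 4 [120, 119, 107]
167 bx -33 by 1 z 4 [166, 162, 147]; 168 bx -27 by 1 z 4 [156, 151, 140]
169 bx -23 by 1 z 2 [114, 112, 103]; 170 bx -15 by 1 z 4 [65, 63, 57]
171 bx -2 by 0 z 9 [33, 33, 31]; 172 bx -2 by 0 z 5 [67, 65, 60]
173 bx 3 by 1 z 4 [102, 99, 91]; 174 bx 4 by 0 z 1 [108, 105, 97]
175 bx 15 by -0 z 6 [108, 105, 96]; 176 bx 18 by 0 z 3 [92, 89, 84]
177 bx 33 by -0 z 11 [60, 56, 53]; 178 bx 37 by -1 z 10 [65, 62, 57]
179 bx 85 by -4 z 45 [86, 84, 77]; 180 bx 82 by -3 z 38 [83, 80, 74]
181 bx 80 by -3 z 33 [81, 80, 73]; 182 bx 81 by -2 z 30 [81, 78, 72]
183 bx 83 by -3 z 26 [79, 77, 69]; 184 bx 83 by -2 z 22 [80, 78, 71]
185 bx 84 by -2 z 19 [80, 77, 70]; 186 bx 84 by -2 z 15 [80, 77, 71]
187 bx 82 by -2 z 8 [80, 78, 72]; 188 bx 80 by -2 z 3 [95, 92, 84]
189 bx 80 by -2 z -1 [136, 131, 118]; 190 bx 86 by -2 z -2 [178, 170, 153]
191 bx 91 by -2 z -1 [183, 174, 156];
```

View pics/c6.png

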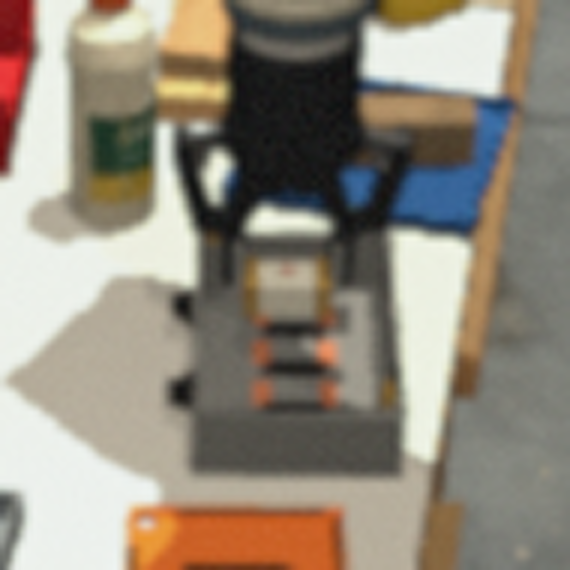

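The depth puts the ribs at box x = -38, -1 and 36, so the centre is confirmed. The orange marks are on the floor, in the bays. I'll finish lowering.

```bash
python3 -m inch '[[0,0,0,0,0,0.2,0.7],[0,0,0,0,0,0.1,0.7],[0,0,0,0,0,0,0.7]]'
python3 -m inch '[[0,0,0,0,0,0.06,0.7],[0,0,0,0,0,0,0.7],[0,0,0,0,0,0,0.7]]'
```

```text
clock: 21.18
eef_pos: [481.5, -183.9, 35.0]
tcp_rot: [3.14, 0.001, 1.75]
contact_force: [1.2, -3.4, -2.0]
opening: 0.56
grasp_force: 93.9
clock: 21.43
eef_pos: [481.5, -183.9, 33.8]
tcp_rot: [3.14, 0.001, 1.75]
contact_force: [1.5, -4.5, 2.6]
opening: 0.565
grasp_force: 94.4
```

```bash
python3 -m inch '[[0,0,0,0,0,0.03,0.7],[0,0,0,0,0,0,0.7],[0,0,0,0,0,0,0.4],[0,0,0,0,0,0,0.28],[0,0,0,0,0,0,0.28],[0,0,0,0,0,0,0.28]]'
python3 -m inch '[[0,0,0,0,0,-0.4,0.28],[0,0,0,0,0,-0.8,0.28],[0,0,0,0,0,-0.8,0.28],[0,0,0,0.3,0,-0.8,0.22],[0,0,0,0.8,0,-0.8,0.22],[0,0,0,1,0,-0.6,0.22],[0,0,0,1,0,0,0.22],[0,0,0,1,0,0,0.22]]'
for i in 1; do python3 -m inch '[[0,0,0,1,0,0,0.22],[0,0,0,1,0,0,0.22],[0,0,0,1,0,0,0.22],[0,0,0,1,0,0,0.22],[0,0,0,1,0,0,0.22],[0,0,0,1,0,0,0.22],[0,0,0,1,0,0,0.22],[0,0,0,1,0,0,0.22]]'; done
python3 - <<'E'
from h import *
plan(494.8,271,110,np.radians(149))
g=snap('side','side7.png');snap('top','top7.png')
cr=g['pixels'][110:305,255:355];cv2.imwrite('pics/c7.png',cv2.resize(cr[:,:,::-1],None,fx=3,fy=3,interpolation=cv2.INTER_CUBIC))
E
```

```text
clock: 21.93
eef_pos: [480.4, -183.2, 32.4]
tcp_rot: [-3.141, -0.001, 1.75]
contact_force: [0.6, -0.2, -0.3]
opening: 0.718
grasp_force: 0.0
clock: 22.6
eef_pos: [462.9, -81.8, 139.4]
tcp_rot: [3.139, 0.001, 1.749]
contact_force: [0.2, 0.1, -0.5]
opening: 0.781
grasp_force: 0.0
clock: 23.27
eef_pos: [426.4, 115.3, 138.3]
tcp_rot: [3.141, -0.0, 1.75]
contact_force: [0.0, -0.3, -0.4]
opening: 0.783
grasp_force: 0.0
now [426.4 115.3 138.3] [ 3.141 -0.     1.75 ] turn/pi -0.2708 shift units [0.86 6.75 1.13] n 7 per row [0.123 0.964 0.162] clock 23.2667 open 0.783
```

View pics/c7.png

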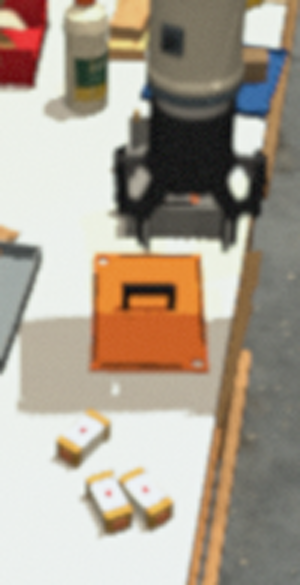

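One fuse (D) has been knocked and now lies right beside C, at crop (108,500) and (147,497). B is unchanged. I'll remeasure.

```bash
cat > fz.py <<'E'
from h import *
import sys
for n,roi in(('side',(240,225,345,310)),('top',(190,215,300,290))):
    g=load(n+sys.argv[1]+'.png');P=cloud(g);hsv=cv2.cvtColor(g['pixels'],cv2.COLOR_RGB2HSV)
    w=(abs(P[...,2]-26)<6)
    brass=(hsv[...,1]>110)&(hsv[...,0]>10)&(hsv[...,0]<35)&w
    x0,y0,x1,y1=roi
    for nm,m,a in(('top',w,25),('brass',brass,6)):
        M=np.zeros(m.shape,np.uint8);M[y0:y1,x0:x1]=m[y0:y1,x0:x1]
        k,l,s,_=cv2.connectedComponentsWithStats(M,connectivity=4)
        for i in range(1,k):
            if s[i,4]<a: continue
            cs,_=cv2.findContours((l==i).astype(np.uint8),cv2.RETR_EXTERNAL,cv2.CHAIN_APPROX_NONE)
            c,z,an=cv2.minAreaRect(ray(g,np.vstack(cs)[:,0],25)[:,:2].astype(np.float32))
            print(n,nm,s[i,4],np.round(c,1),np.round(z,1),round(an if z[0]>z[1] else an-90,1))
E
python3 fz.py 7
```

```text
side top 142 [496.1 273.1] [55.3 29. ] 60.7
side top 150 [428.8 327.5] [26.8 51.6] -44.3
side top 149 [459.2 337.9] [25.6 51.1] -56.1
side brass 26 [502.6 289.7] [16.3 17.8] -78.1
side brass 8 [443.  310.9] [14.8  2.8] 43.1
side brass 19 [413.2 342.8] [22.3  7.3] 49.8
side brass 28 [447.2 355.2] [25.   8.8] 33.3
top top 87 [493.8 270.2] [50.8 26.4] 58.6
top top 198 [440.5 330.5] [61. 61.] 33.3
top brass 13 [481.5 252.9] [ 6.7 22.2] -23.9
top brass 8 [500.7 291.6] [ 6.2 14.7] -48.0
top brass 7 [448.1 317.1] [10.5  4.6] 36.3
top brass 6 [436.6 306.8] [9.9 4.7] 18.1
top brass 15 [442.5 353.4] [17.1  9.4] 18.6
top brass 18 [409.6 341.2] [20.9  9.2] 49.4
```

```bash
python3 -m inch '[[0,0,-0.0341,0,0,0,0.22],[0,0,-0.0341,0,0,0,0.22],[0,0,-0.0341,0,0,0,0.22],[0,0,-0.0341,0,0,0,0.22],[0,0,-0.0341,0,0,0,0.22],[0,0,-0.0341,0,0,0,0.22],[0,0,-0.0341,0,0,0,0.22],[0,0,-0.0341,0,0,0,0.22]]'
python3 -m inch '[[0,0,0,0.11,0.95,0,0.22],[0,0,0,0.11,0.96,0,0.22],[0,0,0,0.12,0.96,0,0.22],[0,0,0,0.12,0.96,0,0.22],[0,0,0,0.12,0.96,0.4,0.22],[0,0,0,0.12,0.96,0.6,0.22],[0,0,0,0.12,0.7,0.6,0.22],[0,0,0,0,0.3,0.4,0.22]]'
python3 -m inch '[[0,0,0,0,0,0,0.22],[0,0,0,0,0,0,0.22],[0,0,0,0,0,0,0.22]]'
python3 -c "
from h import *
plan(495,271.5,24,np.radians(149.6))"
```

```text
clock: 24.03
eef_pos: [426.9, 113.6, 138.1]
tcp_rot: [-3.141, 0.0, 2.612]
contact_force: [-1.0, -0.5, -0.5]
opening: 0.786
grasp_force: 0.0
clock: 24.7
eef_pos: [496.0, 271.2, 87.0]
tcp_rot: [3.141, 0.0, 2.608]
contact_force: [-0.2, -0.5, -0.0]
opening: 0.778
grasp_force: 0.0
clock: 24.95
eef_pos: [495.0, 268.7, 88.2]
tcp_rot: [-3.141, -0.0, 2.606]
contact_force: [-0.4, 0.5, -0.3]
opening: 0.779
grasp_force: 0.0
now [495.  268.7  88.2] [-3.141 -0.     2.606] turn/pi -0.0015 shift units [0.06 0.1  2.57] n 3 per row [0.019 0.032 0.856] clock 24.95 open 0.779
```

```bash
python3 -m inch '[[0,0,0,0.06,0.1,0.6,0.22],[0,0,0,0,0,0.6,0.22],[0,0,0,0,0,0.6,0.22],[0,0,0,0,0,0.5,0.22],[0,0,0,0,0,0.27,0.22],[0,0,0,0,0,0,0.22],[0,0,0,0,0,0,0.22]]'
python3 -m inch '[[0,0,0,0,0,0,0.4],[0,0,0,0,0,0,0.6],[0,0,0,0,0,0,0.7],[0,0,0,0,0,0,0.7],[0,0,0,0,0,0,0.7],[0,0,0,0,0,0,0.7],[0,0,0,0,0,0,0.7]]' 90
python3 -c "
from h import *
plan(495,271.5,24,np.radians(149.6))"
python3 -m inch '[[0,0,0,0,0,-0.3,0.7],[0,0,0,0,0,-0.6,0.7],[0,0,0.034,0,0,-0.8,0.7],[0,0,0.034,0,0,-0.8,0.7],[0,0,0.034,0,0,-0.8,0.7],[0,0,0.034,0,0,-0.8,0.7],[0,0,0.034,0,0,-0.4,0.7],[0,0,0.034,0,0,0,0.7]]'
python3 -m inch '[[0,0,0.034,0,0,0,0.7],[0,0,0.034,0,0,0,0.7],[0,0,0,0,0,0,0.7],[0,0,0,0,0,0,0.7]]'
python3 -c "
from h import *
bx=np.array([-.177,.984]);p=np.array([469.8,-124.6])-0.6*bx
print([np.round(p+k*bx,1) for k in(-55.5,-18.5,18.5,55.5)])
plan(*(p-18.5*bx),120,1.749)"
```

```text
clock: 25.53
eef_pos: [495.3, 272.4, 23.7]
tcp_rot: [-3.141, -0.0, 2.607]
contact_force: [0.6, 0.3, -0.2]
opening: 0.78
grasp_force: 0.0
clock: 26.12
eef_pos: [495.9, 273.0, 24.7]
tcp_rot: [3.14, 0.001, 2.607]
contact_force: [-1.0, -1.0, 6.1]
opening: 0.564
grasp_force: 93.3
now [495.9 273.   24.7] [3.140e+00 1.000e-03 2.607e+00] turn/pi -0.0013 shift units [-0.   -0.07  0.03] n 1 per row [-0.    -0.068  0.028] clock 26.1167 open 0.564
clock: 26.78
eef_pos: [496.8, 273.7, 139.6]
tcp_rot: [3.136, -0.001, 1.961]
contact_force: [0.4, -0.3, -0.8]
opening: 0.565
grasp_force: 92.6
clock: 27.12
eef_pos: [495.4, 272.8, 136.6]
tcp_rot: [3.141, -0.0, 1.756]
contact_force: [-0.0, 0.6, -0.8]
opening: 0.568
grasp_force: 92.6
[array([ 479.7, -179.8]), array([ 473.2, -143.4]), array([ 466.6, -107. ]), array([460.1, -70.6])]
now [495.4 272.8 136.6] [ 3.141 -0.     1.756] turn/pi 0.0021 shift units [-16.23  -3.82   0.66] n 17 per row [-0.955 -0.225  0.039] clock 27.1167 open 0.568
```

```bash
for i in 1 2; do python3 -m inch '[[0,0,0.0002,-0.95,-0.22,0,0.7],[0,0,0.0002,-0.95,-0.22,0,0.7],[0,0,0.0002,-0.95,-0.22,0,0.7],[0,0,0.0002,-0.95,-0.22,0,0.7],[0,0,0.0002,-0.95,-0.22,0,0.7],[0,0,0,-0.95,-0.22,0,0.7],[0,0,0,-0.95,-0.22,0,0.7],[0,0,0,-0.95,-0.22,0,0.7]]'; done
python3 -m inch '[[0,0,0,-0.7,-0.2,0,0.7],[0,0,0,-0.3,0,0,0.7],[0,0,0,0,0,0.5,0.7],[0,0,0,0,0,0.6,0.7],[0,0,0,0,0,0.6,0.7],[0,0,0,0,0,0,0.7],[0,0,0,0,0,0,0.7],[0,0,0,0,0,0,0.7]]'
python3 - <<'E'
from h import *
plan(473.2,-143.4,29.7,1.749)
E
```

```text
clock: 27.78
eef_pos: [485.8, 76.9, 136.3]
tcp_rot: [3.141, 0.0, 1.753]
contact_force: [0.1, -0.5, -0.3]
opening: 0.566
grasp_force: 92.7
clock: 28.45
eef_pos: [475.9, -118.0, 136.3]
tcp_rot: [3.141, 0.0, 1.75]
contact_force: [-0.2, 0.4, -1.2]
opening: 0.565
grasp_force: 92.7
clock: 29.12
eef_pos: [475.9, -142.1, 94.0]
tcp_rot: [3.141, 0.0, 1.748]
contact_force: [-0.4, 0.3, -1.8]
opening: 0.569
grasp_force: 92.9
now [ 475.9 -142.1   94. ] [3.141 0.    1.748] turn/pi -0.0005 shift units [-0.03 -0.11  2.57] n 3 per row [-0.011 -0.038  0.858] clock 29.1167 open 0.569
```

```bash
python3 -m inch '[[0,0,0,-0.03,-0.1,0.4,0.7],[0,0,0,0,0,0.6,0.7],[0,0,0,0,0,0.6,0.7],[0,0,0,0,0,0.4,0.7],[0,0,0,0,0,0.3,0.7],[0,0,0,0,0,0.15,0.7],[0,0,0,0,0,0,0.7],[0,0,0,0,0,0,0.7]]'
python3 -m inch '[[0,0,0,0,0,0.08,0.7],[0,0,0,0,0,0.04,0.7],[0,0,0,0,0,0,0.7]]'
python3 -c "
from h import *
plan(473.2,-143.4,29.7,1.749)"
```

```text
clock: 29.78
eef_pos: [473.3, -143.6, 32.4]
tcp_rot: [3.141, 0.0, 1.746]
contact_force: [0.3, -0.3, -1.8]
opening: 0.564
grasp_force: 92.9
clock: 30.03
eef_pos: [473.5, -143.6, 29.7]
tcp_rot: [3.141, 0.0, 1.746]
contact_force: [0.2, 0.1, 2.0]
opening: 0.563
grasp_force: 93.1
now [ 473.5 -143.6   29.7] [3.141 0.    1.746] turn/pi -0.0009 shift units [ 0.01 -0.01 -0.  ] n 1 per row [ 0.012 -0.011 -0.001] clock 30.0333 open 0.563
```

```bash
python3 -m inch '[[0,0,0,0,0,0,0.4],[0,0,0,0,0,0,0.28],[0,0,0,0,0,0,0.28],[0,0,0,0,0,-0.4,0.28],[0,0,0,0,0,-0.8,0.28],[0,0,0,0,0,-0.8,0.28],[0,0,0,0.3,0,-0.8,0.22],[0,0,0,0.8,0,-0.8,0.22]]'
python3 -m inch '[[0,0,0,1,0,-0.6,0.22],[0,0,0,1,0,0,0.22],[0,0,0,1,0,0,0.22],[0,0,0,1,0,0,0.22],[0,0,0,1,0,0,0.22],[0,0,0,1,0,0,0.22],[0,0,0,1,0,0,0.22],[0,0,0,1,0,0,0.22]]'
python3 -m inch '[[0,0,0.036,0,0,0,0.22],[0,0,0.036,0,0,0,0.22],[0,0,0.036,0,0,0,0.22],[0,0,0.036,0,0,0,0.22],[0,0,0.036,0,0,0,0.22],[0,0,0.036,0,0,0,0.22],[0,0,0.036,0,0,0,0.22],[0,0,0.036,0,0,0,0.22]]'
python3 - <<'E'
from h import *
snap('side','side8.png');snap('top','top8.png')
plan(458,337,90,np.radians(32.5))
E
python3 fz.py 8
```

```text
clock: 30.7
eef_pos: [469.0, -117.5, 120.9]
tcp_rot: [3.14, 0.001, 1.745]
contact_force: [0.7, -0.3, -1.2]
opening: 0.783
grasp_force: 0.0
clock: 31.37
eef_pos: [433.1, 81.7, 135.0]
tcp_rot: [3.141, 0.0, 1.746]
contact_force: [-0.1, -1.0, -0.1]
opening: 0.779
grasp_force: 0.0
clock: 32.03
eef_pos: [433.4, 80.5, 134.9]
tcp_rot: [3.141, -0.0, 0.836]
contact_force: [0.4, -0.6, -0.1]
opening: 0.781
grasp_force: 0.0
now [433.4  80.5 134.8] [ 3.141 -0.     0.839] turn/pi 0.0866 shift units [ 6.34 -8.12  1.79] n 9 per row [ 0.705 -0.903  0.199] clock 32.1333 open 0.778
side top 308 [441.6 332.1] [62.1 60.8] 33.1
side brass 8 [443.  310.9] [14.8  2.8] 43.1
side brass 27 [413.8 343.6] [24.3  8.6] 47.1
side brass 29 [446.9 355.4] [24.9  9.6] 37.1
side brass 7 [556.5 448.9] [14.3  2.4] 89.7
top top 201 [440.8 329.9] [61.  59.8] 33.3
top brass 11 [443.3 313.3] [22.6  4.4] 44.6
top brass 18 [445.  355.8] [24.6  9.1] 36.5
top brass 15 [409.9 341. ] [20.9  8.3] 49.4
```

```bash
python3 -m inch '[[0,0,0.039,0,0,0,0.22],[0,0,0.039,0,0,0,0.22],[0,0,0,0.65,-0.92,0,0.22],[0,0,0,0.65,-0.92,0,0.22],[0,0,0,0.65,-0.92,0,0.22],[0,0,0,0.65,-0.92,0,0.22],[0,0,0,0.65,-0.92,0,0.22],[0,0,0,0.65,-0.92,0,0.22]]'
python3 -m inch '[[0,0,0,0.65,-0.92,0.3,0.22],[0,0,0,0.65,-0.92,0.6,0.22],[0,0,0,0.5,-0.7,0.6,0.22],[0,0,0,0,0,0.3,0.22],[0,0,0,0,0,0,0.22],[0,0,0,0,0,0,0.22],[0,0,0,0,0,0,0.22]]'
python3 -c "
from h import *
plan(458.2,337.5,24,np.radians(34))"
```

```text
clock: 32.8
eef_pos: [436.4, 250.8, 134.7]
tcp_rot: [3.142, -0.0, 0.601]
contact_force: [0.5, -0.9, -0.8]
opening: 0.778
grasp_force: 0.0
clock: 33.38
eef_pos: [438.2, 326.5, 89.8]
tcp_rot: [3.141, 0.0, 0.597]
contact_force: [-0.6, -0.0, 0.4]
opening: 0.778
grasp_force: 0.0
now [438.2 326.5  89.8] [3.141 0.    0.597] turn/pi 0.0012 shift units [0.91 0.08 2.63] n 3 per row [0.303 0.027 0.877] clock 33.3833 open 0.778
```

```bash
python3 -m inch '[[0,0,0,0.5,0.08,0,0.22],[0,0,0,0.41,0,0.4,0.22],[0,0,0,0,0,0.6,0.22],[0,0,0,0,0,0.6,0.22],[0,0,0,0,0,0.5,0.22],[0,0,0,0,0,0.4,0.22],[0,0,0,0,0,0.15,0.22],[0,0,0,0,0,0,0.22]]'
python3 -m inch '[[0,0,0,0,0,0,0.4],[0,0,0,0,0,0,0.6],[0,0,0,0,0,0,0.7],[0,0,0,0,0,0,0.7],[0,0,0,0,0,0,0.7],[0,0,0,0,0,0,0.7],[0,0,0,0,0,0,0.7]]' 90
python3 -c "
from h import *
plan(458.2,337.5,24,np.radians(34))"
```

```text
clock: 34.05
eef_pos: [457.8, 337.8, 22.3]
tcp_rot: [3.142, 0.001, 0.596]
contact_force: [0.1, -0.9, 0.1]
opening: 0.779
grasp_force: 0.0
clock: 34.63
eef_pos: [458.7, 338.8, 24.0]
tcp_rot: [3.142, -0.002, 0.596]
contact_force: [-0.7, -1.4, 6.6]
opening: 0.563
grasp_force: 93.1
now [458.7 338.8  24. ] [ 3.142e+00 -2.000e-03  5.960e-01] turn/pi 0.001 shift units [-0.04  0.03 -0.  ] n 1 per row [-0.045  0.032 -0.001] clock 34.6333 open 0.563
```

```bash

python3 -m inch '[[0,0,0,0,0,-0.3,0.7],[0,0,0,0,0,-0.6,0.7],[0,0,-0.0367,0,0,-0.8,0.7],[0,0,-0.0367,0,0,-0.8,0.7],[0,0,-0.0367,0,0,-0.8,0.7],[0,0,-0.0367,0,0,-0.8,0.7],[0,0,-0.0367,0,0,-0.4,0.7],[0,0,-0.0367,0,0,0,0.7]]'
python3 -m inch '[[0,0,-0.0367,0,0,0,0.7],[0,0,-0.0367,0,0,0,0.7],[0,0,-0.0367,0,0,0,0.7],[0,0,-0.0367,0,0,0,0.7],[0,0,0,0,0,0,0.7],[0,0,0,0,0,0,0.7]]'
python3 -c "
from h import *
plan(466.6,-107,100,1.749)"
```

```text
clock: 35.3
eef_pos: [459.3, 339.4, 138.8]
tcp_rot: [3.139, -0.004, 1.294]
contact_force: [1.0, 1.2, -0.1]
opening: 0.564
grasp_force: 92.6
clock: 35.8
eef_pos: [458.1, 338.4, 135.8]
tcp_rot: [3.141, -0.0, 1.746]
contact_force: [-0.1, 0.2, 0.1]
opening: 0.566
grasp_force: 92.6
now [458.1 338.4 135.8] [ 3.141 -0.     1.746] turn/pi -0.001 shift units [-17.59  -2.82   1.43] n 18 per row [-0.977 -0.157  0.08 ] clock 35.8 open 0.566
```

```bash
for i in 1 2; do python3 -m inch '[[0,0,0,-0.98,-0.157,0,0.7],[0,0,0,-0.98,-0.157,0,0.7],[0,0,0,-0.98,-0.157,0,0.7],[0,0,0,-0.98,-0.157,0,0.7],[0,0,0,-0.98,-0.157,0,0.7],[0,0,0,-0.98,-0.157,0,0.7],[0,0,0,-0.98,-0.157,0,0.7],[0,0,0,-0.98,-0.157,0,0.7]]'; done
python3 -m inch '[[0,0,0,-0.9,-0.157,0,0.7],[0,0,0,-0.7,-0.157,0,0.7],[0,0,0,-0.31,0,0.5,0.7],[0,0,0,0,0,0.6,0.7],[0,0,0,0,0,0.6,0.7],[0,0,0,0,0,0,0.7],[0,0,0,0,0,0,0.7],[0,0,0,0,0,0,0.7]]'
python3 - <<'E'
from h import *
plan(466.6,-107,29.2,1.749)
E
```

```text
clock: 36.47
eef_pos: [461.9, 138.8, 135.7]
tcp_rot: [3.141, -0.0, 1.745]
contact_force: [0.3, -0.2, -0.3]
opening: 0.567
grasp_force: 92.7
clock: 37.13
eef_pos: [465.8, -59.7, 135.7]
tcp_rot: [3.141, 0.0, 1.745]
contact_force: [-0.2, 0.7, -0.8]
opening: 0.567
grasp_force: 92.7
clock: 37.8
eef_pos: [467.0, -106.9, 93.6]
tcp_rot: [3.141, 0.0, 1.748]
contact_force: [0.3, 0.3, -1.6]
opening: 0.563
grasp_force: 92.9
now [ 467.  -106.9   93.6] [3.141 0.    1.748] turn/pi -0.0004 shift units [-0.   -0.02  2.57] n 3 per row [-0.001 -0.005  0.858] clock 37.8 open 0.563
```

```bash
python3 -m inch '[[0,0,0,0,0,0.4,0.7],[0,0,0,0,0,0.6,0.7],[0,0,0,0,0,0.6,0.7],[0,0,0,0,0,0.4,0.7],[0,0,0,0,0,0.3,0.7],[0,0,0,0,0,0.15,0.7],[0,0,0,0,0,0,0.7],[0,0,0,0,0,0,0.7]]'
python3 -m inch '[[0,0,0,0,0,0.08,0.7],[0,0,0,0,0,0.04,0.7],[0,0,0,0,0,0,0.7]]'
```

```text
clock: 38.47
eef_pos: [466.9, -106.9, 31.8]
tcp_rot: [3.141, 0.0, 1.749]
contact_force: [-0.4, 0.2, -1.2]
opening: 0.565
grasp_force: 92.9
clock: 38.72
eef_pos: [467.0, -107.0, 29.0]
tcp_rot: [3.141, 0.0, 1.749]
contact_force: [-0.2, -0.5, -1.1]
opening: 0.566
grasp_force: 92.9
```

```bash
python3 -m inch '[[0,0,0,0,0,0.03,0.7],[0,0,0,0,0,0,0.7],[0,0,0,0,0,0,0.4],[0,0,0,0,0,0,0.28],[0,0,0,0,0,0,0.28],[0,0,0,0,0,-0.4,0.28],[0,0,0,0,0,-0.8,0.28],[0,0,0,0,0,-0.8,0.28]]'
python3 -m inch '[[0,0,0,0.3,0,-0.8,0.22],[0,0,0,0.8,0,-0.8,0.22],[0,0,0,1,0,-0.6,0.22],[0,0,0,1,0,0,0.22],[0,0,0,1,0,0,0.22],[0,0,0,1,0,0,0.22],[0,0,0,1,0,0,0.22],[0,0,0,1,0,0,0.22]]'
python3 -m inch '[[0,0,0.0366,0,0,0,0.22],[0,0,0.0366,0,0,0,0.22],[0,0,0.0366,0,0,0,0.22],[0,0,0.0366,0,0,0,0.22],[0,0,0.0366,0,0,0,0.22],[0,0,0.0366,0,0,0,0.22],[0,0,0.0366,0,0,0,0.22],[0,0,0.0366,0,0,0,0.22]]'
python3 - <<'E'
from h import *
snap('side','side9.png');snap('top','top9.png')
plan(428,327.5,90,np.radians(47.5))
E
python3 fz.py 9
```

```text
clock: 39.38
eef_pos: [466.0, -106.8, 78.5]
tcp_rot: [-3.14, -0.001, 1.749]
contact_force: [0.1, -1.0, -0.2]
opening: 0.725
grasp_force: 0.0
clock: 40.05
eef_pos: [434.8, 68.9, 133.7]
tcp_rot: [3.141, 0.0, 1.749]
contact_force: [0.7, 0.9, 0.3]
opening: 0.78
grasp_force: 0.0
clock: 40.72
eef_pos: [435.1, 67.8, 133.5]
tcp_rot: [3.141, -0.0, 0.824]
contact_force: [-0.2, 1.1, -0.2]
opening: 0.78
grasp_force: 0.0
now [435.1  67.8 133.5] [ 3.141 -0.     0.827] turn/pi -0.0005 shift units [ 7.47 -7.23  1.74] n 8 per row [ 0.933 -0.904  0.217] clock 40.8167 open 0.783
side top 157 [428.  327.6] [25.8 52.8] -44.8
side brass 9 [442.3 310.3] [16.6  2.8] 43.2
side brass 27 [413.  343.1] [22.3  9.1] 46.9
top top 103 [426.5 325.9] [27.1 52.5] -45.4
top brass 7 [436.1 306.3] [12.3  4.6] 36.3
top brass 10 [407.9 340.5] [16.4  7. ] 64.3
```

C is at about (427.5,327), turned −44.5°.

```bash
python3 -m inch '[[0,0,0.01,0.9,-0.88,0,0.22],[0,0,0,0.92,-0.92,0,0.22],[0,0,0,0.92,-0.92,0,0.22],[0,0,0,0.92,-0.92,0,0.22],[0,0,0,0.92,-0.92,0,0.22],[0,0,0,0.92,-0.92,0.2,0.22],[0,0,0,0.92,-0.92,0.6,0.22],[0,0,0,0.9,-0.9,0.6,0.22]]'
python3 -m inch '[[0,0,0,0,0,0.3,0.22],[0,0,0,0,0,0,0.22],[0,0,0,0,0,0,0.22],[0,0,0,0,0,0,0.22]]'
python3 -c "
from h import *
plan(427.7,327,24,np.radians(45.5))"
```

```text
clock: 41.48
eef_pos: [431.5, 328.3, 98.5]
tcp_rot: [3.141, -0.002, 0.803]
contact_force: [-0.3, 1.1, 0.0]
opening: 0.777
grasp_force: 0.0
clock: 41.82
eef_pos: [431.2, 325.3, 90.9]
tcp_rot: [3.141, 0.0, 0.799]
contact_force: [-0.4, -0.2, -0.3]
opening: 0.781
grasp_force: 0.0
now [431.2 325.3  90.9] [3.141 0.    0.799] turn/pi 0.0015 shift units [-0.05 -0.15  2.68] n 3 per row [-0.016 -0.05   0.892] clock 41.8167 open 0.781
```

```bash
python3 -m inch '[[0,0,0,-0.05,-0.15,0.4,0.22],[0,0,0,0,0,0.6,0.22],[0,0,0,0,0,0.6,0.22],[0,0,0,0,0,0.5,0.22],[0,0,0,0,0,0.4,0.22],[0,0,0,0,0,0.18,0.22],[0,0,0,0,0,0,0.22],[0,0,0,0,0,0,0.22]]'
python3 -m inch '[[0,0,0,0,0,0,0.4],[0,0,0,0,0,0,0.6],[0,0,0,0,0,0,0.7],[0,0,0,0,0,0,0.7],[0,0,0,0,0,0,0.7],[0,0,0,0,0,0,0.7],[0,0,0,0,0,0,0.7]]' 90
python3 -c "
from h import *
plan(427.7,327,24,np.radians(45.5))"
python3 -m inch '[[0,0,0,0,0,-0.3,0.7],[0,0,0,0,0,-0.6,0.7],[0,0,-0.0378,0,0,-0.8,0.7],[0,0,-0.0378,0,0,-0.8,0.7],[0,0,-0.0378,0,0,-0.8,0.7],[0,0,-0.0378,0,0,-0.8,0.7],[0,0,-0.0378,0,0,-0.4,0.7],[0,0,-0.0378,0,0,0,0.7]]'
python3 -m inch '[[0,0,-0.0378,0,0,0,0.7],[0,0,-0.0378,0,0,0,0.7],[0,0,0,0,0,0,0.7],[0,0,0,0,0,0,0.7]]'
python3 -c "
from h import *
plan(460.1,-70.6,120,1.749)"
```

```text
clock: 42.48
eef_pos: [427.8, 327.7, 23.6]
tcp_rot: [3.142, 0.0, 0.798]
contact_force: [-0.0, -0.4, -0.4]
opening: 0.781
grasp_force: 0.0
clock: 43.07
eef_pos: [428.2, 328.3, 24.6]
tcp_rot: [3.141, -0.002, 0.798]
contact_force: [-1.3, -1.5, 5.7]
opening: 0.566
grasp_force: 93.2
now [428.2 328.3  24.6] [ 3.141e+00 -2.000e-03  7.980e-01] turn/pi 0.0013 shift units [-0.05  0.02  0.02] n 1 per row [-0.051  0.021  0.024] clock 43.0667 open 0.566
clock: 43.73
eef_pos: [429.0, 329.0, 139.4]
tcp_rot: [3.138, -0.003, 1.516]
contact_force: [0.4, 0.4, -0.3]
opening: 0.562
grasp_force: 92.6
clock: 44.07
eef_pos: [427.7, 327.9, 136.5]
tcp_rot: [3.141, -0.0, 1.744]
contact_force: [0.5, -0.0, -1.6]
opening: 0.567
grasp_force: 92.6
now [427.7 327.9 136.5] [ 3.141 -0.     1.744] turn/pi -0.0015 shift units [-15.92  -1.55   0.66] n 16 per row [-0.995 -0.097  0.041] clock 44.0667 open 0.567
```

```bash
for i in 1 2; do python3 -m inch '[[0,0,0,-0.95,-0.095,0,0.7],[0,0,0,-0.95,-0.095,0,0.7],[0,0,0,-0.95,-0.095,0,0.7],[0,0,0,-0.95,-0.095,0,0.7],[0,0,0,-0.95,-0.095,0,0.7],[0,0,0,-0.95,-0.095,0,0.7],[0,0,0,-0.95,-0.095,0,0.7],[0,0,0,-0.95,-0.095,0,0.7]]'; done
python3 -m inch '[[0,0,-0.001,-0.5,-0.03,0,0.7],[0,0,0,-0.22,0,0,0.7],[0,0,0,0,0,0.5,0.7],[0,0,0,0,0,0.6,0.7],[0,0,0,0,0,0.6,0.7],[0,0,0,0,0,0,0.7],[0,0,0,0,0,0,0.7],[0,0,0,0,0,0,0.7]]'
python3 - <<'E'
from h import *
plan(460.1,-70.6,29.2,1.749)
E
```

```text
clock: 44.73
eef_pos: [442.5, 136.4, 136.2]
tcp_rot: [3.141, -0.0, 1.744]
contact_force: [0.6, -0.1, -2.1]
opening: 0.573
grasp_force: 92.7
clock: 45.4
eef_pos: [457.2, -54.0, 136.2]
tcp_rot: [3.141, 0.0, 1.743]
contact_force: [0.2, 0.5, -1.4]
opening: 0.562
grasp_force: 92.7
clock: 46.07
eef_pos: [460.0, -70.4, 94.0]
tcp_rot: [3.141, 0.0, 1.75]
contact_force: [-0.2, -0.1, -1.3]
opening: 0.566
grasp_force: 92.9
now [460.  -70.4  94. ] [3.141 0.    1.75 ] turn/pi 0.0004 shift units [-0.01  0.    2.59] n 3 per row [-0.003  0.001  0.864] clock 46.0667 open 0.566
```

```bash
python3 -m inch '[[0,0,0,0,0,0.4,0.7],[0,0,0,0,0,0.6,0.7],[0,0,0,0,0,0.6,0.7],[0,0,0,0,0,0.4,0.7],[0,0,0,0,0,0.3,0.7],[0,0,0,0,0,0.15,0.7],[0,0,0,0,0,0,0.7],[0,0,0,0,0,0,0.7]]'
python3 -m inch '[[0,0,0,0,0,0.07,0.7],[0,0,0,0,0,0.04,0.7],[0,0,0,0,0,0,0.7]]'
```

```text
clock: 46.73
eef_pos: [459.9, -70.7, 32.3]
tcp_rot: [3.142, 0.0, 1.751]
contact_force: [-0.1, 0.3, -0.8]
opening: 0.57
grasp_force: 92.9
clock: 46.98
eef_pos: [459.9, -70.7, 29.6]
tcp_rot: [3.141, 0.0, 1.751]
contact_force: [0.4, -0.4, -1.1]
opening: 0.564
grasp_force: 92.9
```

```bash
python3 -m inch '[[0,0,0,0,0,0.03,0.7],[0,0,0,0,0,0,0.7],[0,0,0,0,0,0,0.4],[0,0,0,0,0,0,0.28],[0,0,0,0,0,0,0.28],[0,0,0,0,0,-0.4,0.28],[0,0,0,0,0,-0.8,0.28],[0,0,0,0,0,-0.8,0.28]]'
python3 -m inch '[[0,0,0,-0.3,0,-0.8,0.28],[0,0,0,-0.8,0,-0.8,0.4],[0,0,0,-1,0,-0.8,0.53],[0,0,0,-1,0,-0.8,0.53],[0,0,0,-1,0,-0.3,0.53],[0,0,0,-1,0,0,0.53],[0,0,0,-1,0,0,0.53],[0,0,0,-1,0,0,0.53]]'
python3 -m inch '[[0,0,0,-1,0,0,0.53],[0,0,0,-1,0,0,0.53],[0,0,0,-0.8,0,0,0.53],[0,0,0,-0.3,0,0,0.53],[0,0,0,0,0,0,0.53]]'
python3 - <<'E'
from h import *
g=snap('side','side10.png');snap('top','top10.png')
cr=g['pixels'][130:250,265:360];cv2.imwrite('pics/c10.png',cv2.resize(cr[:,:,::-1],None,fx=5,fy=5,interpolation=cv2.INTER_CUBIC))
P=cloud(g);hsv=cv2.cvtColor(g['pixels'],cv2.COLOR_RGB2HSV);H,S,V=[hsv[...,i].astype(int) for i in range(3)]
def comps(m,roi,z,a,nm):
    x0,y0,x1,y1=roi;M=np.zeros(m.shape,np.uint8);M[y0:y1,x0:x1]=m[y0:y1,x0:x1]
    n,l,s,_=cv2.connectedComponentsWithStats(M)
    for i in range(1,n):
        if s[i,4]<a: continue
        cs,_=cv2.findContours((l==i).astype(np.uint8),cv2.RETR_EXTERNAL,cv2.CHAIN_APPROX_NONE)
        print(nm,s[i,4],np.nanmedian(P[l==i],0).round(),cv2.minAreaRect(ray(g,np.vstack(cs)[:,0],z)[:,:2].astype(np.float32)))
comps((H>4)&(H<20)&(S>150)&(V>100),(260,190,360,250),6,100,'cover')
comps((P[...,2]>18)&(V<90),(260,190,360,250),36,12,'bar')
comps((P[...,2]>25)&(P[...,2]<40)&(V>120)&(abs(P[...,0]-470)<80)&(abs(P[...,1]+124)<95),(260,130,360,200),31,12,'fuse')
plan(468.6,78.8,120,3.318)
E
```

```text
clock: 47.65
eef_pos: [459.0, -70.6, 79.2]
tcp_rot: [-3.14, -0.001, 1.751]
contact_force: [1.0, 0.1, 0.4]
opening: 0.72
grasp_force: 0.0
clock: 48.32
eef_pos: [491.6, -246.6, 167.3]
tcp_rot: [3.141, 0.001, 1.751]
contact_force: [0.4, 0.3, 0.2]
opening: 0.47
grasp_force: 0.0
clock: 48.73
eef_pos: [505.6, -322.9, 166.6]
tcp_rot: [3.141, 0.001, 1.75]
contact_force: [0.5, 0.6, -0.2]
opening: 0.468
grasp_force: 0.0
cover 1278 [465.  91.   5.] ((465.93841552734375, 81.57920837402344), (110.87739562988281, 168.96034240722656), 10.414518356323242)
bar 64 [467.  82.  34.] ((465.2962951660156, 88.82466125488281), (48.45215606689453, 22.1811466217041), 10.489666938781738)
fuse 280 [ 472. -127.   29.] ((472.7618103027344, -125.35093688964844), (50.22602462768555, 128.59718322753906), 10.135979652404785)
now [ 505.  -320.8  166.2] [-3.141e+00 -1.000e-03  1.751e+00] turn/pi -0.4989 shift units [-1.37 15.99  1.85] n 16 per row [-0.086  0.999  0.116] clock 48.8333 open 0.469
```

View pics/c10.png

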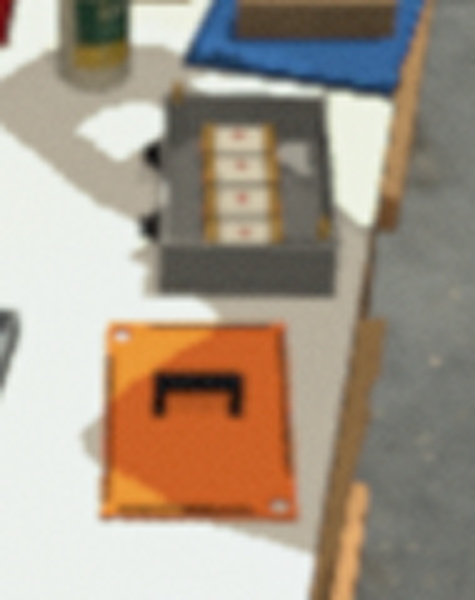

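All four fuses lie flat, one to each bay (crop column 240, rows 135–232). The cover is still where I laid it, bar at (198,385), so I'll pick it up again.

```bash
python3 -m inch '[[0,0,-0.0384,0,0,0,0.53],[0,0,-0.0384,0,0,0,0.53],[0,0,-0.0384,0,0,0,0.53],[0,0,-0.0384,0,0,0,0.53],[0,0,-0.0384,0,0,0,0.53],[0,0,-0.0384,0,0,0,0.53],[0,0,-0.0384,0,0,0,0.53],[0,0,-0.0384,0,0,0,0.53]]'
python3 -m inch '[[0,0,-0.0384,0,0,0,0.53],[0,0,-0.0384,0,0,0,0.53],[0,0,-0.0384,0,0,0,0.53],[0,0,-0.0384,0,0,0,0.53],[0,0,-0.0384,0,0,0,0.53]]'
for i in 1 2; do python3 -m inch '[[0,0,0,-0.09,0.98,0,0.53],[0,0,0,-0.09,0.98,0,0.53],[0,0,0,-0.09,0.98,0,0.53],[0,0,0,-0.09,0.98,0,0.53],[0,0,0,-0.09,0.98,0,0.53],[0,0,0,-0.09,0.98,0,0.53],[0,0,0,-0.09,0.98,0,0.53],[0,0,0,-0.09,0.98,0,0.53]]'; done
python3 -m inch '[[0,0,0,0,0.3,0.5,0.53],[0,0,0,0,0,0.8,0.53],[0,0,0,0,0,0.8,0.53],[0,0,0,0,0,0,0.53],[0,0,0,0,0,0,0.53],[0,0,0,0,0,0,0.53]]'
python3 -c "
from h import *
plan(468.6,78.8,36,3.318)"
```

```text
clock: 49.5
eef_pos: [505.2, -319.8, 166.3]
tcp_rot: [3.141, -0.001, 2.723]
contact_force: [0.3, -0.8, 0.5]
opening: 0.468
grasp_force: 0.0
clock: 49.92
eef_pos: [505.1, -319.8, 166.3]
tcp_rot: [3.141, -0.001, -2.957]
contact_force: [0.3, -0.5, 0.5]
opening: 0.471
grasp_force: 0.0
clock: 50.58
eef_pos: [487.4, -123.0, 166.3]
tcp_rot: [3.141, -0.0, -2.963]
contact_force: [0.8, -0.1, 0.4]
opening: 0.469
grasp_force: 0.0
clock: 51.25
eef_pos: [470.0, 72.7, 166.4]
tcp_rot: [3.141, -0.0, -2.963]
contact_force: [-0.3, 0.7, 0.0]
opening: 0.47
grasp_force: 0.0
clock: 51.75
eef_pos: [470.1, 78.4, 114.5]
tcp_rot: [3.142, 0.0, -2.963]
contact_force: [0.7, -0.4, -0.3]
opening: 0.467
grasp_force: 0.0
now [470.1  78.4 114.5] [ 3.142  0.    -2.963] turn/pi 0.0006 shift units [0.06 0.03 3.14] n 4 per row [0.014 0.007 0.785] clock 51.75 open 0.467
```

```bash
python3 -m inch '[[0,0,0.0006,0.06,0.03,0.5,0.53],[0,0,0,0,0,0.7,0.53],[0,0,0,0,0,0.7,0.53],[0,0,0,0,0,0.6,0.53],[0,0,0,0,0,0.4,0.53],[0,0,0,0,0,0.24,0.53],[0,0,0,0,0,0,0.53],[0,0,0,0,0,0,0.53]]'
python3 -c "
from h import *
plan(468.6,78.8,36,3.318)"
python3 -m inch '[[0,0,0,0,0,0,0.8],[0,0,0,0,0,0,1],[0,0,0,0,0,0,1],[0,0,0,0,0,0,1],[0,0,0,0,0,0,1],[0,0,0,0,0,0,1],[0,0,0,0,0,0,1]]' 110
python3 -c "
from h import *
plan(468.6,78.8,36,3.318)"
python3 -m inch '[[0,0,0,0,0,-0.2,1],[0,0,0,0,0,-0.4,1],[0,0,0,0,0,-0.6,1],[0,0,0,0,0,-0.8,1],[0,0,0,0,0,-0.8,1],[0,0,0,0,0,-0.6,1],[0,0,0,0,0,-0.4,1],[0,0,0,0,0,0,1]]'
python3 -m inch '[[0,0,0,0,0,-0.3,1],[0,0,0,0,0,0,1],[0,0,0,0,0,0,1]]'
python3 -c "
from h import *
plan(469.6,-124.5,120,3.318)"
```

```text
clock: 52.42
eef_pos: [469.0, 78.5, 35.7]
tcp_rot: [-3.142, 0.0, -2.966]
contact_force: [-0.2, -0.5, 0.3]
opening: 0.469
grasp_force: 0.0
now [469.   78.5  35.7] [-3.142  0.    -2.966] turn/pi -0.0002 shift units [ 0.01  0.01 -0.01] n 1 per row [ 0.012  0.014 -0.012] clock 52.4167 open 0.469
clock: 53.0
eef_pos: [469.2, 78.6, 36.1]
tcp_rot: [3.142, 0.001, -2.966]
contact_force: [-2.0, 0.2, 8.8]
opening: 0.093
grasp_force: 107.9
now [469.2  78.6  36.1] [ 3.142e+00  1.000e-03 -2.966e+00] turn/pi -0.0002 shift units [0.02 0.01 0.01] n 1 per row [0.02  0.012 0.006] clock 53.0 open 0.093
clock: 53.67
eef_pos: [469.8, 78.7, 132.5]
tcp_rot: [-3.142, 0.004, -2.966]
contact_force: [0.5, -0.1, -2.6]
opening: 0.093
grasp_force: 107.7
clock: 53.92
eef_pos: [468.3, 78.4, 137.4]
tcp_rot: [-3.142, -0.001, -2.966]
contact_force: [0.4, -0.6, -3.4]
opening: 0.091
grasp_force: 107.7
now [468.3  78.4 137.4] [-3.142e+00 -1.000e-03 -2.966e+00] turn/pi -0.0001 shift units [ 1.38 -8.    0.69] n 9 per row [ 0.153 -0.889  0.077] clock 53.9167 open 0.091
```

```bash
python3 -m inch '[[0,0,0,0.1,-0.4,0,1],[0,0,0,0.1,-0.7,0,1],[0,0,0,0.17,-0.9,0,1],[0,0,0,0.17,-0.9,0,1],[0,0,0,0.17,-0.9,0,1],[0,0,0,0.17,-0.9,0,1],[0,0,0,0.17,-0.9,0,1],[0,0,0,0.17,-0.9,0,1]]'
python3 -m inch '[[0,0,0,0.1,-0.8,0,1],[0,0,0,0.06,-0.5,0,1],[0,0,0,0,-0.2,0,1],[0,0,0,0,0,0.3,1],[0,0,0,0,0,0.4,1],[0,0,0,0,0,0.1,1],[0,0,0,0,0,0,1],[0,0,0,0,0,0,1]]'
python3 - <<'E'
from h import *
plan(469.6,-124.5,97,3.318)
g=snap('side','side11.png');snap('top','top11.png')
cr=g['pixels'][120:215,265:360];cv2.imwrite('pics/c11.png',cv2.resize(cr[:,:,::-1],None,fx=6,fy=6,interpolation=cv2.INTER_CUBIC))
P=cloud(g);hsv=cv2.cvtColor(g['pixels'],cv2.COLOR_RGB2HSV);H,S,V=[hsv[...,i].astype(int) for i in range(3)]
m=((H>4)&(H<20)&(S>150)&(V>100)).astype(np.uint8);m[:120]=0;m[215:]=0;m[:,:265]=0;m[:,360:]=0
cs,_=cv2.findContours(m,cv2.RETR_EXTERNAL,cv2.CHAIN_APPROX_NONE);c=max(cs,key=cv2.contourArea)
z=r.sense()['eef_pos'][2]-29.5;print(z,np.nanmedian(P[m>0],0),cv2.minAreaRect(ray(g,c[:,0],z)[:,:2].astype(np.float32)))
E
```

```text
clock: 54.58
eef_pos: [466.1, -88.4, 136.9]
tcp_rot: [3.141, -0.002, -2.966]
contact_force: [0.0, 0.1, -2.7]
opening: 0.092
grasp_force: 107.7
clock: 55.25
eef_pos: [469.3, -123.6, 117.1]
tcp_rot: [3.141, -0.001, -2.965]
contact_force: [-0.1, 0.0, -2.3]
opening: 0.092
grasp_force: 107.7
now [ 469.3 -123.6  117.1] [ 3.141e+00 -1.000e-03 -2.965e+00] turn/pi 0.0002 shift units [-0.01 -0.04  0.8 ] n 1 per row [-0.007 -0.038  0.804] clock 55.25 open 0.092
88.22240482347374 [ 460.01456118 -101.50101649   86.28613637] ((465.5482177734375, -110.00984954833984), (112.06082153320312, 190.44798278808594), 8.993043899536133)
```

View pics/c11.png

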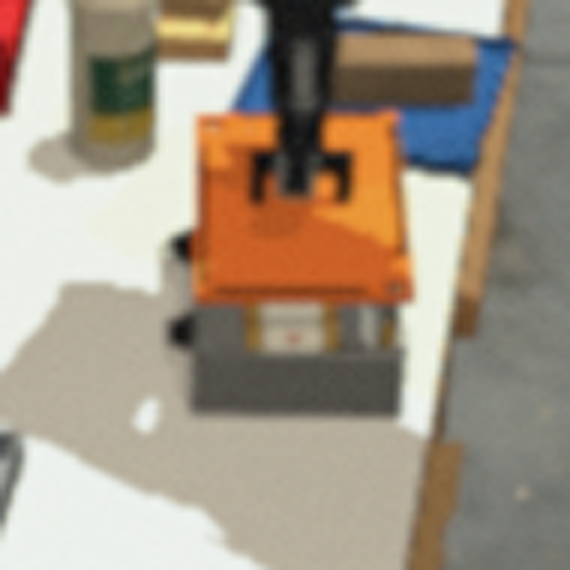

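The cover hangs level above the box. I'll lower it gently onto the pins.

```bash
python3 -m inch '[[0,0,0,0,-0.03,0.3,1],[0,0,0,0,0,0.3,1],[0,0,0,0,0,0.2,1],[0,0,0,0,0,0,1],[0,0,0,0,0,0,1]]'
python3 -c "
from h import *
plan(469.6,-124.5,79.5,3.318)"
python3 -m inch '[[0,0,0,0,0,0.1,1],[0,0,0,0,0,0.1,1],[0,0,0,0,0,0,1]]'
python3 -m inch '[[0,0,0,0,0,0.1,1],[0,0,0,0,0,0.1,1],[0,0,0,0,0,0,1]]'
```

```text
clock: 55.77
eef_pos: [469.3, -125.1, 97.1]
tcp_rot: [3.141, -0.001, -2.966]
contact_force: [-0.2, -0.3, -2.8]
opening: 0.09
grasp_force: 107.7
now [ 469.3 -125.1   97.1] [ 3.141e+00 -1.000e-03 -2.966e+00] turn/pi -0.0002 shift units [-0.01  0.02  0.7 ] n 1 per row [-0.015  0.022  0.703] clock 55.7667 open 0.09
clock: 56.02
eef_pos: [469.7, -125.2, 92.4]
tcp_rot: [-3.142, -0.0, -2.966]
contact_force: [0.4, -0.1, -2.6]
opening: 0.093
grasp_force: 107.7
clock: 56.27
eef_pos: [470.1, -125.6, 87.5]
tcp_rot: [-3.141, 0.001, -2.966]
contact_force: [0.5, -5.2, -3.4]
opening: 0.088
grasp_force: 107.7
```

```bash
python3 -m inch '[[0,0,0,0,-0.02,0.1,1],[0,0,0,0,0,0.1,1],[0,0,0,0,0,0,1]]'
python3 -m inch '[[0,0,0,0,0,0.08,1],[0,0,0,0,0,0.04,1],[0,0,0,0,0,0,1]]'
```

```text
clock: 56.52
eef_pos: [470.0, -125.9, 82.3]
tcp_rot: [-3.141, 0.0, -2.966]
contact_force: [0.7, -3.5, -2.2]
opening: 0.098
grasp_force: 107.9
clock: 56.77
eef_pos: [470.2, -126.1, 80.1]
tcp_rot: [-3.141, 0.0, -2.966]
contact_force: [-1.8, -5.5, 5.5]
opening: 0.091
grasp_force: 109.2
```

```bash
python3 -m inch '[[0,0,0,0,-0.02,0.03,1],[0,0,0,0,0,0,1],[0,0,0,0,0,0,1]]'
python3 -m inch '[[0,0,0,0,0,0,0.7],[0,0,0,0,0,0,0.5],[0,0,0,0,0,0,0.5],[0,0,0,0,0,0,0.5],[0,0,0,0,0,-0.4,0.5],[0,0,0,0,0,-0.8,0.5],[0,0,0,0,0,-0.8,0.5],[0,0,0,0,0,-0.8,0.5]]'
python3 -m inch '[[0,0,0,0,-0.5,-0.8,0.5],[0,0,0,0,-1,0,0.5],[0,0,0,0,-1,0,0.5],[0,0,0,0,-1,0,0.5],[0,0,0,0,-1,0,0.5],[0,0,0,0,-1,0,0.5],[0,0,0,0,-1,0,0.5],[0,0,0,0,-0.5,0,0.5]]'
python3 - <<'E'
from h import *
g=snap('side','side12.png');snap('top','top12.png')
cr=g['pixels'][120:215,265:360];cv2.imwrite('pics/c12.png',cv2.resize(cr[:,:,::-1],None,fx=6,fy=6,interpolation=cv2.INTER_CUBIC))
P=cloud(g);hsv=cv2.cvtColor(g['pixels'],cv2.COLOR_RGB2HSV);H,S,V=[hsv[...,i].astype(int) for i in range(3)]
m=((H>4)&(H<20)&(S>150)&(V>100)).astype(np.uint8);m[:135]=0;m[200:]=0;m[:,:285]=0;m[:,345:]=0
cs,_=cv2.findContours(m,cv2.RETR_EXTERNAL,cv2.CHAIN_APPROX_NONE);c=max(cs,key=cv2.contourArea)
Q=P[m>0];Q=Q[np.isfinite(Q).all(1)];Q=Q[abs(Q[:,2]-50)<8]
A=np.c_[Q[:,:2]-[470,-124.5],np.ones(len(Q))];print(np.linalg.lstsq(A,Q[:,2],rcond=None)[0],np.median(Q[:,2]),cv2.minAreaRect(ray(g,c[:,0],50)[:,:2].astype(np.float32)))
E
```

```text
clock: 57.02
eef_pos: [470.2, -126.1, 80.1]
tcp_rot: [3.142, 0.0, -2.966]
contact_force: [-5.6, -1.9, 17.9]
opening: 0.092
grasp_force: 111.0
clock: 57.68
eef_pos: [469.7, -126.1, 150.1]
tcp_rot: [3.141, -0.001, -2.966]
contact_force: [0.6, 0.2, -0.3]
opening: 0.496
grasp_force: 0.0
clock: 58.35
eef_pos: [501.1, -300.9, 169.7]
tcp_rot: [-3.14, 0.001, -2.967]
contact_force: [-1.0, -0.2, -0.6]
opening: 0.501
grasp_force: 0.0
[-1.78849994e-03 -1.00014958e-04  4.92443722e+01] 49.260155085623865 ((469.59014892578125, -121.98660278320312), (115.68567657470703, 178.40371704101562), 10.337820053100586)
```

View pics/c12.png

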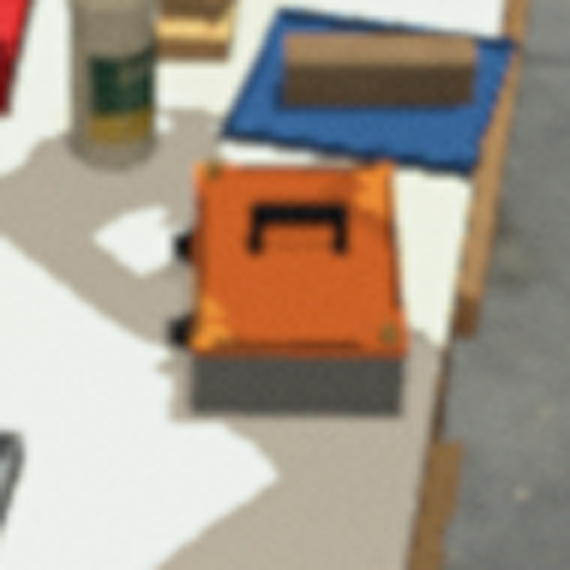

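The cover is level, with its top at z ≈ 49 mm as it was at the start, and both pins show through their holes at crop (215,170) and (390,333). The offcut is in the tray, so I'm handing in.

```bash
python3 -c "
from rig import r
print(r.sign_off())"
```

```text
the job is handed in; nothing more can be done
None
```

The job is done and handed in at about 58 s: the offcut is in the blue tray, all four fuses lie crosswise one to a bay, and the cover is back down on both pins; I never touched the bottle, pencil or tape.

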